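# Cull the broken seedling stakes, pack the sound ones and shut the case

## Task

Sort the batch of green seedling stakes on the white tray by shape: lay every sound one (a full, straight T) inside the blue case and put every faulty one (snapped short, bent, or with part of its head missing) in the pink basin. When the whole batch is sorted, gently lower the case's lid until it is fully shut with nothing caught under it. Leave the other things on the bench where they are.

Things in the scene. Friction and masses are not known exactly. Their poses are not given: they have to be found in the camera images.
- stake_a: lime-green moulded plastic seedling stake, 12 thick, lying flat. Origin: on the underside, on the stem's centre line; x runs along the stem towards the head, z up. Sound: a full T, 80 overall; straight stem 12 wide from x=-40 to 26, head 14 x 44 across the end (x=26 to 40, y=-22 to 22). About 20 g
- stake_b: lime-green moulded plastic seedling stake, 12 thick, lying flat. Origin: on the underside, on the stem's centre line; x runs along the stem towards the head, z up. Sound: a full T, 80 overall; straight stem 12 wide from x=-40 to 26, head 14 x 44 across the end (x=26 to 40, y=-22 to 22). About 20 g
- stake_c: lime-green moulded plastic seedling stake, 12 thick, lying flat. Origin: on the underside, on the stem's centre line; x runs along the stem towards the head, z up. Sound: a full T, 80 overall; straight stem 12 wide from x=-40 to 26, head 14 x 44 across the end (x=26 to 40, y=-22 to 22). About 20 g
- stake_d: lime-green moulded plastic seedling stake, 12 thick, lying flat. Origin: on the underside, on the stem's centre line; x runs along the stem towards the head, z up. Sound: a full T, 80 overall; straight stem 12 wide from x=-40 to 26, head 14 x 44 across the end (x=26 to 40, y=-22 to 22). About 20 g
- stake_e: lime-green moulded plastic seedling stake, 12 thick, lying flat. Origin: on the underside, on the stem's centre line; x runs along the stem towards the head, z up. Faulty: stem snapped short, it ends at x=-6 (46 overall); stem 12 wide, head whole (x=26 to 40, y=-22 to 22). About 20 g
- stake_f: lime-green moulded plastic seedling stake, 12 thick, lying flat. Origin: on the underside, on the stem's centre line; x runs along the stem towards the head, z up. Faulty: one arm of the head is broken off (head x=26 to 40, y=-6 to 22 only); stem 12 wide, straight, x=-40 to 26. About 20 g
- stake_g: lime-green moulded plastic seedling stake, 12 thick, lying flat. Origin: on the underside, on the stem's centre line; x runs along the stem towards the head, z up. Faulty: one arm of the head is broken off (head x=26 to 40, y=-22 to 6 only); stem 12 wide, straight, x=-40 to 26. About 20 g
- stake_h: lime-green moulded plastic seedling stake, 12 thick, lying flat. Origin: on the underside, on the stem's centre line; x runs along the stem towards the head, z up. Faulty: stem is bent; 12 wide and straight from x=26 to -6, there it kinks 43 degrees to the side (tail runs to about x=-31, y=-23). Head whole. About 20 g
- tray: fixed white enamel tray that holds the batch, 250 (x) x 345 (y), rim 14 high, floor 5 above the bench, rim 5 thick. Origin: centre of its underside. It may be turned a little
- case: fixed blue open case with a hinged lid, 140 (x) x 180 (y) x 55 high, walls and floor 5 thick (inside 130 x 170 x 50). Origin: centre of its underside; z up, the hinge runs along its +x rim
- hinge_line (a point): middle of the case's hinge line, at 70, 0, 55.5 in the case's frame; the lid turns about the case's y axis through it
- lid (a joint): lid angle, rad: 0 shut, about 1.57 upright, grows as it opens away over the +x side, stop at 1.95. Blue plate 8 thick, 140 from hinge to free edge, 180 wide. Its hinge is stiff: it stays where it is left and takes about 1 to 3 N at the free edge to move
- lid_tab (a point): centre of the white tab, 40 wide and 8 thick, that sticks out 14 beyond the middle of the lid's free edge; 146 from the hinge line
- basin: fixed round pink basin for scrap, 196 across the rim, 160 at the foot, 60 high, walls 4, floor 5 thick. Origin: centre of its underside
- spray: bystander: clear bottle with blue label, 44 across, 140 high. Origin: centre of underside
- jar: bystander: glass jar with dark cap, 60 across, 100 high. Origin: centre of underside
- dish: bystander: covered petri dish, 96 across, 18 high. Origin: centre of underside
- cup: bystander: white cup of soil with a seedling, 68 across, 80 high (leaves to 117). Origin: centre of underside
- weight: bystander: brass balance weight, 32 across, 46 high. Origin: centre of underside
- timer: bystander: grey timer box 50 x 60 x 20. Origin: centre of underside
There are look-alikes about, which are no part of the job. What is shaped like the stake_e but turquoise is not meant.

How it is judged (in metres and radians):
On the way, in this order (a step that is already met when the one before it is completed fails the run):
1. every sound stake is in the case and every faulty one in the basin, with the lid still open (x of stake_a in the frame of case between -0.066 and 0.066 m and y of stake_a in the frame of case between -0.086 and 0.086 m and z of stake_a in the frame of case between -0.005 and 0.052 m and x of stake_b in the frame of case between -0.066 and 0.066 m and y of stake_b in the frame of case between -0.086 and 0.086 m and z of stake_b in the frame of case between -0.005 and 0.052 m and x of stake_c in the frame of case between -0.066 and 0.066 m and y of stake_c in the frame of case between -0.086 and 0.086 m and z of stake_c in the frame of case between -0.005 and 0.052 m and x of stake_d in the frame of case between -0.066 and 0.066 m and y of stake_d in the frame of case between -0.086 and 0.086 m and z of stake_d in the frame of case between -0.005 and 0.052 m and horizontal distance between each of stake_e, stake_f, stake_g, stake_h and basin below 0.088 m and z of stake_e in the frame of basin between -0.005 and 0.055 m and z of stake_f in the frame of basin between -0.005 and 0.055 m and z of stake_g in the frame of basin between -0.005 and 0.055 m and z of stake_h in the frame of basin between -0.005 and 0.055 m and contact force between each of stake_a, stake_b, stake_c, stake_d, stake_e, stake_f, stake_g, stake_h and the fingers below 0.05 N and value of joint lid above 0.6 rad), for 0.2 s.
2. the lid is lowered shut (value of joint lid below 0.04 rad), for 0.2 s.
At the end, for the whole second after the job is handed in: every sound stake present lies inside the case (origin within its walls and below its rim), every faulty one inside the basin (origin within 88 mm of its centre and below 55 mm), all released and at rest, and the lid is shut to within 0.04 rad (x of stake_a in the frame of case between -0.066 and 0.066 m and y of stake_a in the frame of case between -0.086 and 0.086 m and z of stake_a in the frame of case between -0.005 and 0.052 m and x of stake_b in the frame of case between -0.066 and 0.066 m and y of stake_b in the frame of case between -0.086 and 0.086 m and z of stake_b in the frame of case between -0.005 and 0.052 m and x of stake_c in the frame of case between -0.066 and 0.066 m and y of stake_c in the frame of case between -0.086 and 0.086 m and z of stake_c in the frame of case between -0.005 and 0.052 m and x of stake_d in the frame of case between -0.066 and 0.066 m and y of stake_d in the frame of case between -0.086 and 0.086 m and z of stake_d in the frame of case between -0.005 and 0.052 m and horizontal distance between each of stake_e, stake_f, stake_g, stake_h and basin below 0.088 m and z of stake_e in the frame of basin between -0.005 and 0.055 m and z of stake_f in the frame of basin between -0.005 and 0.055 m and z of stake_g in the frame of basin between -0.005 and 0.055 m and z of stake_h in the frame of basin between -0.005 and 0.055 m and contact force between each of stake_a, stake_b, stake_c, stake_d, stake_e, stake_f, stake_g, stake_h and the fingers below 0.05 N and linear speed of each of stake_a, stake_b, stake_c, stake_d, stake_e, stake_f, stake_g, stake_h below 0.03 m/s and value of joint lid below 0.04 rad); the robot touches nothing.
It fails at once if the lid is slammed (it turns shut faster than 3 rad/s) (velocity of joint lid below -3 rad/s).
It fails at once if a bystander is pushed more than 30 mm from where it stood (distance of any of spray, jar, dish, cup, weight, timer from where it was at the start of the episode above 0.03 m).
Of stake_a, stake_b, stake_c, stake_d only 3 to 4 are there at a start; the rules pass over those that are not, and their reading is None.
Of stake_e, stake_f, stake_g, stake_h only 3 to 4 are there at a start; the rules pass over those that are not, and their reading is None.
At some moment in a run one of stake_a, stake_b, stake_c, stake_d, stake_e, stake_f, stake_g, stake_h may be knocked a few centimetres aside while the robot is not near it.
Once in a run the grip may slacken for a moment while it holds something.
It also fails if it takes over 210 s, if anything falls off the work surface, if the arm or the gripper's body presses on something with over 40 N, if the wrist force passes 120 N, or if a joint passes its speed limit or range.

## Robot

A 7-joint arm with a two-finger parallel gripper is mounted at the origin on the work surface. World frame = base frame: x ahead of the robot, y to its left, z up, the work surface at z = 0. Lengths are in mm, angles in degrees, forces in N, time in s.
With the tool pointing down it reaches from about 400 to 875 mm from the base axis. Payload 6.5 kg.
Tool frame: the origin (TCP) lies at the very end of the fingers, on their centre line; the grasp point (between the pads) lies 19 mm behind it; z points along the fingers, y is the direction in which the jaws open and shut (so a half turn about z gives the same grasp; the last joint's range is limited). The gripper opens to 88 mm and grips with 3 to 60 N. Pads are 18 mm wide; open, the fingers measure 123 mm over their backs; the gripper's body (75 mm by 187 mm) begins 45 mm behind the grasp point.
Start: joints at [-79.481, 30.733, -0.252, 88.115, 0.149, 61.152, -4.079], TCP at [160.682, 629.819, 238.716] pointing down, gripper open.
Joint ranges: [-154.64, 154.64], [-21.42, 123.67], [-72.66, 72.17], [13.99, 137.28], [-74.86, 254.86], [10.95, 109.41], [-158.01, 158.01]. Speed limits (degrees/s): [136.94, 136.94, 180, 180, 180, 180, 180].

## Interface

Orientations are given as a 3x3 rotation matrix whose columns are the frame's x, y, z axes.
In Python, from bench import * gives the robot as it stands.
- The arm moves only by the tool carry_out, never from a script. Its argument "increments" is a list of rows, each a list of 7 numbers: the shift along the tool's x, y, z in m, then the turn, a rotation vector about the tool's x, y, z in degrees, then the closure, from -1 (fully open) to 1 (shut), so that 0 is half open. In form: [[x, y, z, wx, wy, wz, jaw], ...]. A call has exactly 5 rows; each row is the pose to reach, as a shift and turn from the pose commanded when the call began, along the tool's axes at that moment; what a row does not reach only later rows make up. A row lasts 1/12 s, in which the tool goes at most 41.7 mm and 7.16 degrees, less where a joint would pass 70% of its speed; a pose out of reach is approached as far as the arm can. A call with a gripper value outside its range is refused whole. The fingers move at their own pace and stop on an object; "newtons" is the grip in N (left out, the last holds). Time passes only in rows, so rows that repeat a pose let the fingers close, or fill a call up. It gives the time, the measured TCP pose, the force and the opening at its end, in the units of the state.
- read_state(): the state, without advancing time (a new reading comes with each control period).
- snapshot(name): name is "scene" or "top" or "wrist"; returns the picture (384x512x3 uint8, red, green, blue); there is no depth.
- camera_info(name): a dict with "fovy" (degrees; the focal length in pixels is half the picture's height over the tangent of half this angle, whatever the lens; pixels are square), "cx", "cy" (the principal point, pixels), "k1" (the pictures are not rectified: a ray, as slopes to the right and down, at radius r is drawn at 1 + k1 r^2 times it, then the intrinsics apply), "rvec" (rotation vector, rad) and "tvec" (3), from world to camera coordinates, as OpenCV has them. Camera axes: x right, y down, z forward; pixel columns grow to the right and rows downward; lengths in mm; the calibration is good to about 2 mm. A picture is of the moment at which its call begins: read the wrist's pose just before it. camera_info takes no time and is no camera call; for the wrist camera it gives the pose at the moment of the call.
- sign_off(): hands the job in, once; it reports no verdict.
The state is a dict: "t": time; "q": joint angles; "qvel": joint speeds; "effort": joint torques, N m; "eef_pos": TCP position; "ee_rot": TCP orientation; "contact_force": force on the tool from outside, world axes, zero at the start; "ft_torque": the same for the moment, N m; "width": finger opening in mm.
Only numpy, scipy, OpenCV 4.12 (cv2) and the standard library are available. Lean on these libraries where they do the work, as an engineer would, in place of code of your own. Each camera call takes 0.05 s, during which the arm holds its last target.

## Working session

There is one attempt and no reset: what is moved stays moved. The work goes in short steps, Python scripts to look and compute and a tool call to move; the robot and the scene stay as the last step left them, time stands still between calls to the robot, and variables do not carry over. Pictures are saved under pics/ and viewed, and the job is handed in when it is done.

Besides the shell and the picture viewer there is one more tool, called after "Request:" by a JSON object that holds its "op" and its "data", one argument or row to a line. carry_out: Moves the arm, as the interface text tells. Its arguments: {"type":"object","properties":{"increments":{"type":"array"},"newtons":{"type":"number"}},"required":["increments"]}

```bash
ls; mkdir -p pics; python3 - <<'E'
from bench import *
import cv2
print(read_state())
for n in ("scene","top","wrist"):
    print(n,camera_info(n)); cv2.imwrite(f"pics/{n}0.png",snapshot(n)[:,:,::-1])
E
```

```text
pics
{'t': 0.0, 'q': array([-79.48083795,  30.77852371,  -0.25392239,  88.16871758,
         0.14831446,  61.1510169 ,  -4.07895025]), 'qvel': array([ 0.04503459,  0.00230318, -0.09054807,  0.01041707, -0.04541972,
       -0.01923521,  0.06716449]), 'effort': array([ 2.55178911e-04, -5.70981038e+01,  9.90759395e-01, -2.51598912e+01,
       -5.62136492e-02,  1.79991400e-02,  1.49512825e-04]), 'eef_pos': array([160.55152681, 629.24303913, 237.84099619]), 'ee_rot': array([[-9.68980520e-01,  2.47136920e-01, -3.06136010e-04],
       [ 2.47137081e-01,  9.68979069e-01, -1.68155053e-03],
       [-1.18933834e-04, -1.70504727e-03, -9.99998539e-01]]), 'contact_force': array([-0.40975327,  0.15463275, -0.94738013]), 'ft_torque': array([-0.03026013, -0.01526472, -0.03344904]), 'width': 88.12165237874497}
scene {'fovy': 57.366849733954126, 'cx': 256.5737490352465, 'cy': 188.564463787573, 'k1': 0.010627000860977674, 'rvec': array([ 1.52197074,  2.03890857, -0.86862606]), 'tvec': array([ 156.54322407, -314.87001774, 1252.94383515])}
top {'fovy': 48.1044413298475, 'cx': 249.09752713850892, 'cy': 193.10451843227298, 'k1': 0.0167751317978026, 'rvec': array([ 2.19000098, -2.16192933,  0.05040556]), 'tvec': array([   5.91389805,  538.64657235, 1172.30294011])}
wrist {'fovy': 61.96116533440588, 'cx': 255.35748058096334, 'cy': 191.91433630132957, 'k1': 0.01628295740920351, 'rvec': array([-2.28007597, -1.77199993, -0.27086263]), 'tvec': array([-649.04576214,  -41.15985025,  391.93781151])}
```

View pics/top0.png

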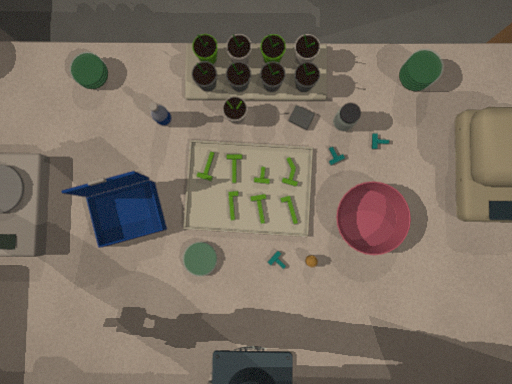

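View pics/scene0.png

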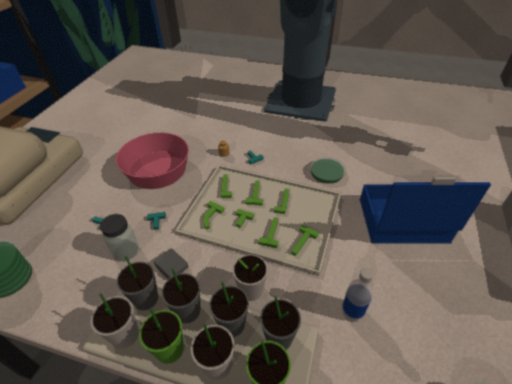

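View pics/wrist0.png

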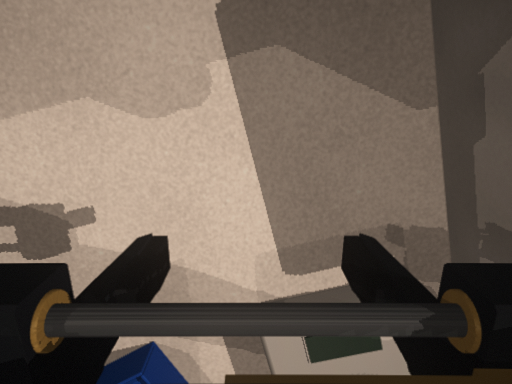

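```bash
cat > h.py <<'E'
from bench import *
import numpy as np, cv2
def cam(n,info=None):
    c=info or camera_info(n); f=192/np.tan(np.radians(c['fovy']/2))
    R=cv2.Rodrigues(np.array(c['rvec']))[0]; return c,f,R,np.array(c['tvec'])
def rays(n,uv,info=None):
    c,f,R,t=cam(n,info); uv=np.atleast_2d(uv).astype(float)
    d=(uv-[c['cx'],c['cy']])/f; s=d.copy()
    for _ in range(20): s=d/(1+c['k1']*(s**2).sum(1,keepdims=True))
    D=np.c_[s,np.ones(len(s))]@R; return -R.T@t,D
def onz(n,uv,z,info=None):
    o,D=rays(n,uv,info); return o+D*((z-o[2])/D[:,2])[:,None]
def proj(n,P,info=None):
    c,f,R,t=cam(n,info); X=np.atleast_2d(P)@R.T+t; s=X[:,:2]/X[:,2:]
    return s*(1+c['k1']*(s**2).sum(1,keepdims=True))*f+[c['cx'],c['cy']]
def green(im):
    h=cv2.cvtColor(im,cv2.COLOR_RGB2HSV)
    return cv2.inRange(h,(34,120,70),(62,255,255))
def show(im,name,box=None,k=1):
    if box: x0,y0,x1,y1=box; im=im[y0:y1,x0:x1]
    if k>1: im=cv2.resize(im,None,fx=k,fy=k,interpolation=cv2.INTER_CUBIC)
    cv2.imwrite(f"pics/{name}.png",im[:,:,::-1])
E
python3 - <<'E'
from h import *
im=cv2.imread("pics/top0.png")[:,:,::-1].copy()
show(im,"tray0",(180,130,320,245),5)
m=green(im); n,l,s,c=cv2.connectedComponentsWithStats(m)
for i in range(1,n):
    if s[i,4]>20:
        x,y=c[i]; print(i,s[i],c[i].round(1), onz("top",c[i],17)[0].round(1), (l[:]==i).sum())
# basin, case
h=cv2.cvtColor(im,cv2.COLOR_RGB2HSV)
mp=cv2.inRange(h,(165,90,60),(180,255,255)); n,l,s,c=cv2.connectedComponentsWithStats(mp)
k=1+s[1:,4].argmax(); print('basin',s[k],c[k])
cn=max(cv2.findContours((l==k).astype('u1'),0,2)[0],key=len); (cc,r)=cv2.minEnclosingCircle(cn); print(cc,r,onz("top",[cc,(cc[0]+r,cc[1]),(cc[0]-r,cc[1])],60))
o,_=rays("top",[[0,0]]);print('topcam',o)
show(im,"case0",(50,160,180,255),6)
E
```

```text
1 [193  34  25  27 122] [206.   48.9] [947.3 140.6  17. ] 122
2 [260  34  26  28 123] [271.4  50. ] [944.9 -44.7  17. ] 123
15 [197 152  17  29 168] [206.6 168.4] [606.2 132.3  17. ] 168
16 [227 154  15  29 169] [233.7 164.1] [619.   56.8  17. ] 169
17 [282 157  16  29 168] [290.3 174. ] [ 593.1 -100.6   17. ] 168
18 [254 167  16  17 114] [261.8 177. ] [583.9 -21.7  17. ] 114
19 [229 191   9  29 138] [231.9 203.1] [510.4  60.2  17. ] 138
20 [251 194  15  29 167] [259.2 204.9] [506.4 -15.6  17. ] 167
21 [281 196  17  28 144] [289.9 207.5] [ 500.1 -100.4   17. ] 144
basin [ 336  182   75   73 4231] [373.17182699 217.78066651]
(373.2298583984375, 217.65640258789062) 37.235740661621094 [[ 474.69685029 -316.81992706   60.        ]
 [ 476.05951976 -413.97932889   60.        ]
 [ 473.3418227  -219.05986664   60.        ]]
topcam [ 457.4390151   -13.82118931 1206.24533561]
```

View pics/tray0.png

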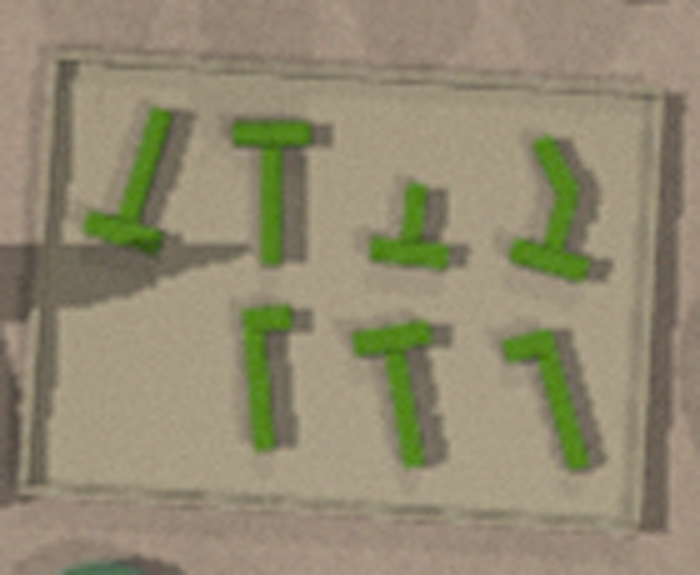

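View pics/case0.png

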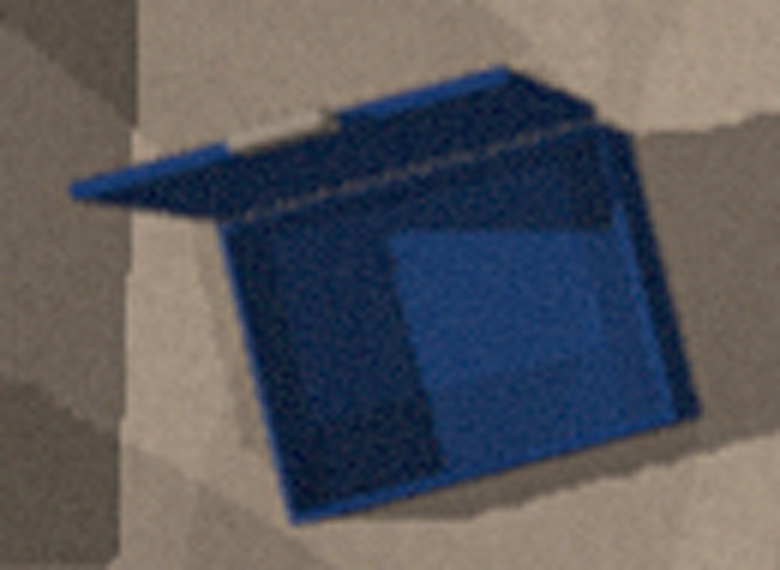

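```bash
python3 - <<'E'
from h import *
q=np.array([[291,520],[676,420],[222,220],[603,125]])/6+[50,160]-0.4
P=onz("top",q,55);print(P.round(1)); 
print(np.linalg.norm(P[0]-P[1]),np.linalg.norm(P[0]-P[2]),np.linalg.norm(P[1]-P[3]),np.linalg.norm(P[2]-P[3]))
ctr=P.mean(0); ya=(P[0]-P[1]+P[2]-P[3]); th=np.degrees(np.arctan2(-ya[0],ya[1])); print('case',ctr,th)
# tab: center crop (280,130)
# lid free edge corners crop (72,190),(505,70)
q=np.array([[72,190],[505,70],[280,130]])/6+[50,160]-.4
o,D=rays("top",q); 
t=np.radians(th);ex=np.array([np.cos(t),np.sin(t),0]);ey=np.array([-np.sin(t),np.cos(t),0])
h=ctr+70*ex; h[2]=55.5
# lid angles: intersect each ray to plane y_case = +-90,0
for r,yy in zip(D,(90,-90,0)):
    s=((ctr+yy*ey-o)@ey)/(r@ey); X=o+s*r; print(yy,X.round(1),((X-h)@ex).round(1),(X-h)[2].round(1))
im=cv2.imread("pics/top0.png")[:,:,::-1].copy(); m=green(im); n,l,s,c=cv2.connectedComponentsWithStats(m)
show(im,"bys",(130,90,400,280),3)
E
```

```text
[[388.6 414.   55. ]
 [435.3 243.2  55. ]
 [522.2 450.3  55. ]
 [567.1 279.8  55. ]]
177.0737886140575 138.37847142593583 136.76846305014837 176.3162481953145
case [478.28137752 346.82226655  55.        ] 15.01965093883706
90 [525.3 452.6 197.6] 2.8 142.1
-90 [573.4 279.1 210.3] 4.3 154.8
0 [548.7 365.7 212.1] 2.9 156.6
```

```bash
cat > st.py <<'E'
from h import *
# name: head-end hint, tail hint (crop px of tray0, scale5)
def fit(im,head,tail,hx,tx,verbose=True):
    """head/tail pixel hints in image; hx: stake x at the head end (40), tx: stake x at tail end"""
    m=green(im); n,l,s,c=cv2.connectedComponentsWithStats(m)
    mid=(np.array(head)+tail)/2
    k=min((i for i in range(1,n) if s[i,4]>40),key=lambda i:np.linalg.norm(c[i]-mid))
    v,u=np.nonzero(l==k); P=onz("top",np.c_[u,v],14)[:,:2]
    H,T=onz("top",[head,tail],14)[:,:2]; d=(H-T)/np.linalg.norm(H-T)
    for _ in range(3):
        a=(P-T)@d; b=P-T-np.outer(a,d); L=np.linalg.norm(b,axis=1)
        amax=a.max(); sel=(a<amax-19)&(L<12)
        x=cv2.fitLine(P[sel].astype('f4'),cv2.DIST_L2,0,.01,.01).ravel(); dn=x[:2].astype(float)
        d=dn*np.sign(dn@d); T=x[2:].astype(float)
    a=(P-T)@d; lo,hi=a.min(),a.max()
    org=T+d*((lo+hi)/2-(hx+tx)/2)
    return org,d,hi-lo
E
python3 - <<'E'
from st import *
im=cv2.imread("pics/top0.png")[:,:,::-1].copy()
S={'A15':((124,231),(160,112),-40),'B16':((271,133),(270,262),-40),'C20':((392,340),(414,464),-40),'F19':((255,318),(263,448),-40),'G21':((542,345),(578,465),-40),'E18':((410,252),(415,186),-6),'H17':((550,260),(567,190),-31)}
for k,(h,t,tx) in S.items():
    h=np.array(h)/5+[180,130]-.4;t=np.array(t)/5+[180,130]-.4
    if k=='H17':
        Hh,K=onz("top",[h,t],14)[:,:2]; d=(Hh-K)/np.linalg.norm(Hh-K); o=Hh-33*d; L=0
    else: o,d,L=fit(im,h,t,40,tx)
    g=o+d*(10 if k[0] in'EH' else 6)
    phi=np.degrees(np.arctan2(d[1],d[0])); phi=(phi+90)%180-90
    print(k,'org',o.round(1),'len',round(L,1),'grasp',g.round(1),'phi',phi.round(1))
E
```

```text
A15 org [616.1 129.9] len 78.9 grasp [610.4 131.7] phi -17.2
B16 org [608.7  57.5] len 78.9 grasp [614.7  57.6] phi 1.2
C20 org [496.4 -17.4] len 77.3 grasp [502.2 -16.2] phi 11.2
F19 org [504.7  62.5] len 77.4 grasp [510.7  63.2] phi 6.2
G21 org [ 495.4 -104.4] len 78.1 grasp [ 501.1 -102.7] phi 16.7
E18 org [607.  -23.5] len 44.7 grasp [597.  -23.4] phi -0.3
H17 org [ 604.4 -106.6] len 0 grasp [ 594.6 -104.3] phi -13.1
```

View pics/bys.png

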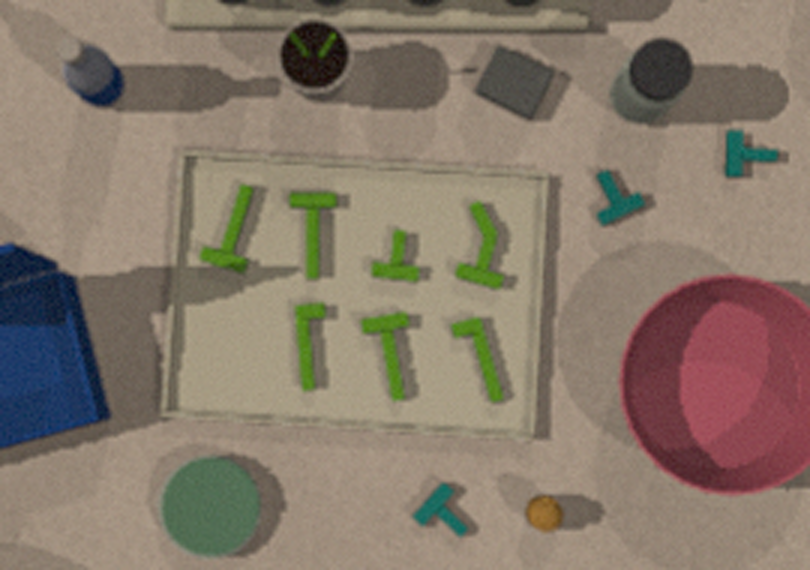

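```bash
cat > go.py <<'E'
import sys
from h import *
from scipy.spatial.transform import Rotation as Ro
def rel(T,x,y,z,phi):
    p=np.radians(phi); Rt=np.array([[-np.cos(p),-np.sin(p),0],[-np.sin(p),np.cos(p),0],[0,0,-1]])
    R,pp=T; d=R.T@(np.array([x,y,z])-pp)/1000; w=np.degrees(Ro.from_matrix(R.T@Rt).as_rotvec())
    return d,w,Rt
s=read_state(); R=np.array(s['ee_rot']); print('t',round(s['t'],2),'pos',s['eef_pos'].round(1),'phi',np.degrees(np.arctan2(-R[1,0],-R[0,0])).round(1),'w',round(s['width'],1),'F',s['contact_force'].round(1))
T=(R,s['eef_pos'])
# chain of waypoints: each relative to the previous waypoint
for a in sys.argv[1:]:
    x,y,z,phi=map(float,a.split(','))
    d,w,Rt=rel(T,x,y,z,phi); print(a,'->',d.round(4),w.round(1),'n=%.1f rows'%max(np.linalg.norm(d)/.0417,np.linalg.norm(w)/7.16)); T=(Rt,np.array([x,y,z]))
E
python3 go.py 420,360,238,-16 610.4,131.7,200,-17.2 610.4,131.7,60,-17.2 610.4,131.7,7,-17.2
```

```text
t 0.15 pos [160.6 629.4 238.1] phi -14.3 w 88.5 F [-0.1 -0.1  0.1]
420,360,238,-16 -> [-3.179e-01 -1.969e-01  3.000e-04] [-0.1  0.   1.7] n=9.0 rows
610.4,131.7,200,-17.2 -> [-0.246 -0.167  0.038] [0.  0.  1.2] n=7.2 rows
610.4,131.7,60,-17.2 -> [0.   0.   0.14] [0. 0. 0.] n=3.4 rows
610.4,131.7,7,-17.2 -> [0.    0.    0.053] [0. 0. 0.] n=1.3 rows
```

Request:
{"op": "carry_out", "data": {
  "increments": [
    [-0.03,-0.02,0,0,0,0,0.3],
    [-0.06,-0.04,0,0,0,0,0.3],
    [-0.09,-0.06,0,0,0,0,0.3],
    [-0.125,-0.08,0,0,0,0,0.3],
    [-0.16,-0.1,0,0,0,1.7,0.3]
  ],
  "newtons": 15
}}

```text
t: 0.57
eef_pos: [291.6, 491.9, 238.6]
ee_rot: [[-0.961, 0.275, -0.0], [0.275, 0.961, -0.0], [0.0, -0.0, -1.0]]
contact_force: [1.4, 0.9, -0.1]
width: 56.9
```

Request:
{"op": "carry_out", "data": {
  "increments": [
    [-0.03,-0.02,0,0,0,0,0.3],
    [-0.06,-0.04,0,0,0,0,0.3],
    [-0.09,-0.06,0,0,0,0,0.3],
    [-0.125,-0.08,0,0,0,0,0.3],
    [-0.16,-0.1,0,0,0,0,0.3]
  ]
}}

```text
t: 0.98
eef_pos: [417.9, 351.7, 238.7]
ee_rot: [[-0.961, 0.275, -0.0], [0.275, 0.961, 0.0], [0.0, -0.0, -1.0]]
contact_force: [0.4, 1.1, 0.1]
width: 30.8
```

```bash
python3 go.py 610.4,131.7,200,-17.2 610.4,131.7,60,-17.2 610.4,131.7,7,-17.2
```

```text
t 0.98 pos [417.9 351.7 238.7] phi -16.0 w 30.8 F [0.4 1.1 0.1]
610.4,131.7,200,-17.2 -> [-0.2456 -0.1585  0.0386] [-0.  -0.   1.2] n=7.1 rows
610.4,131.7,60,-17.2 -> [0.   0.   0.14] [0. 0. 0.] n=3.4 rows
610.4,131.7,7,-17.2 -> [0.    0.    0.053] [0. 0. 0.] n=1.3 rows
```

Request:
{"op": "carry_out", "data": {
  "increments": [
    [-0.03,-0.02,0,0,0,0,0.3],
    [-0.06,-0.04,0,0,0,0,0.3],
    [-0.09,-0.06,0,0,0,0,0.3],
    [-0.122,-0.078,0,0,0,0,0.3],
    [-0.152,-0.098,0.01,0,0,1.2,0.3]
  ]
}}

```text
t: 1.4
eef_pos: [538.5, 216.0, 230.2]
ee_rot: [[-0.955, 0.296, 0.003], [0.296, 0.955, 0.002], [-0.002, 0.002, -1.0]]
contact_force: [0.6, 1.0, -0.2]
width: 30.8
```

Request:
{"op": "carry_out", "data": {
  "increments": [
    [-0.03,-0.02,0.02,0,0,0,0.3],
    [-0.06,-0.04,0.04,0,0,0,0.3],
    [-0.089,-0.057,0.07,0,0,0,0.3],
    [-0.089,-0.057,0.11,0,0,0,0.3],
    [-0.089,-0.057,0.15,0,0,0,0.3]
  ]
}}

```text
t: 1.82
eef_pos: [606.7, 133.0, 77.8]
ee_rot: [[-0.954, 0.3, 0.003], [0.3, 0.954, -0.001], [-0.003, 0.0, -1.0]]
contact_force: [0.0, 0.7, -0.3]
width: 30.9
```

```bash
python3 go.py 610.4,131.7,40,-17.2 610.4,131.7,7,-17.2; python3 -c "
from h import *
im=snapshot('wrist'); show(im,'w1')
im=snapshot('top'); show(im,'t1',(180,130,320,245),5)"
```

```text
t 1.82 pos [606.7 133.   77.8] phi -17.5 w 30.9 F [ 0.   0.7 -0.3]
610.4,131.7,40,-17.2 -> [-0.0038 -0.0002  0.0379] [ 0.   0.2 -0.3] n=0.9 rows
610.4,131.7,7,-17.2 -> [0.    0.    0.033] [0. 0. 0.] n=0.8 rows
```

View pics/w1.png

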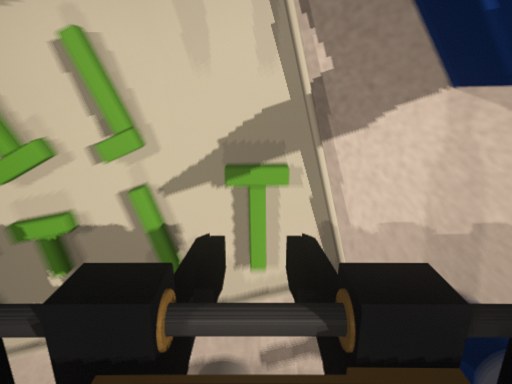

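Request:
{"op": "carry_out", "data": {
  "increments": [
    [-0.004,0,0.035,0,0,0,0.3],
    [-0.004,0,0.06,0,0,0,0.3],
    [-0.004,0,0.07,0,0,0,0.3],
    [-0.004,0,0.07,0,0,0,0.3],
    [-0.004,0,0.07,0,0,0,1]
  ]
}}

```text
t: 2.33
eef_pos: [609.1, 135.7, 10.5]
ee_rot: [[-0.955, 0.295, 0.001], [0.295, 0.955, 0.001], [-0.001, 0.001, -1.0]]
contact_force: [0.4, -0.3, 0.3]
width: 25.9
```

Request:
{"op": "carry_out", "data": {
  "increments": [
    [0,0,0,0,0,0,1],
    [0,0,0,0,0,0,1],
    [0,0,0,0,0,0,1],
    [0,0,0,0,0,0,1],
    [0,0,-0.02,0,0,0,1]
  ]
}}

```text
t: 2.75
eef_pos: [606.5, 134.8, 27.4]
ee_rot: [[-0.955, 0.296, -0.004], [0.296, 0.955, -0.001], [0.003, -0.002, -1.0]]
contact_force: [-0.0, -0.5, -0.4]
width: 11.7
```

```bash
python3 - <<'E'
import numpy as np
c=np.array([478.3,346.8]);t=np.radians(15);ex=np.array([np.cos(t),np.sin(t)]);ey=np.array([-np.sin(t),np.cos(t)])
for n,x,y in (('B',4,-46),('A',-4,0),('C',4,46)): print(n,(c+x*ex+y*ey).round(1))
E
python3 go.py 610,132,110,-17 474.4,345.8,110,15 474.4,345.8,14,15; python3 -c "
from h import *
im=snapshot('wrist'); show(im,'w2')"
```

```text
B [494.1 303.4]
A [474.4 345.8]
C [470.3 392.3]
t 2.75 pos [606.5 134.8  27.4] phi -17.2 w 11.7 F [-0.  -0.5 -0.4]
610,132,110,-17 -> [-0.0039 -0.0018 -0.0826] [-0.1 -0.2 -0.2] n=2.0 rows
474.4,345.8,110,15 -> [0.1922 0.1648 0.    ] [  0.   0. -32.] n=6.1 rows
474.4,345.8,14,15 -> [0.    0.    0.096] [0. 0. 0.] n=2.3 rows
```

View pics/w2.png

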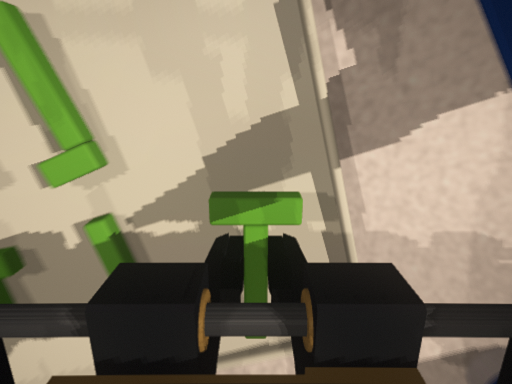

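```bash
python3 go.py 500,180,110,15 474.4,345.8,80,15 474.4,345.8,16,15
```

```text
t 2.8 pos [609.8 135.4  32.5] phi -17.2 w 11.5 F [0.4 0.2 1.5]
500,180,110,15 -> [ 0.1178  0.0103 -0.0778] [  0.1   0.2 -32.2] n=4.5 rows
474.4,345.8,80,15 -> [-0.0182  0.1668  0.03  ] [0. 0. 0.] n=4.1 rows
474.4,345.8,16,15 -> [0.    0.    0.064] [0. 0. 0.] n=1.5 rows
```

Request:
{"op": "carry_out", "data": {
  "increments": [
    [0.01,0.0,-0.035,0,0,-6.4,1],
    [0.04,0.0,-0.055,0,0,-12.8,1],
    [0.07,0.005,-0.07,0,0,-19.2,1],
    [0.1,0.01,-0.078,0,0,-25.6,1],
    [0.118,0.01,-0.078,0,0,-32.2,1]
  ]
}}

```text
t: 3.22
eef_pos: [497.3, 182.2, 109.3]
ee_rot: [[-0.964, -0.266, 0.003], [-0.266, 0.964, 0.003], [-0.004, 0.002, -1.0]]
contact_force: [0.2, 0.3, -0.7]
width: 11.8
```

Request:
{"op": "carry_out", "data": {
  "increments": [
    [-0.004,0.035,0,0,0,0,1],
    [-0.008,0.07,0,0,0,0,1],
    [-0.012,0.105,0,0,0,0,1],
    [-0.015,0.14,0.01,0,0,0,1],
    [-0.018,0.166,0.03,0,0,0,1]
  ]
}}

```text
t: 3.63
eef_pos: [473.8, 349.6, 79.4]
ee_rot: [[-0.965, -0.261, 0.005], [-0.261, 0.965, 0.006], [-0.006, 0.004, -1.0]]
contact_force: [0.5, -0.0, -0.6]
width: 11.4
```

```bash
python3 -c "
from h import *
im=snapshot('top'); show(im,'t2',(50,120,320,260),3);im=snapshot('wrist'); show(im,'w3')"; python3 go.py 474.4,345.8,15,15 
```

```text
t 3.73 pos [469.6 350.1  75.2] phi 15.4 w 12.0 F [-1.1  0.  -0.7]
474.4,345.8,15,15 -> [-0.0036 -0.0056  0.0602] [ 0.2 -0.1  0.4] n=1.5 rows
```

View pics/t2.png

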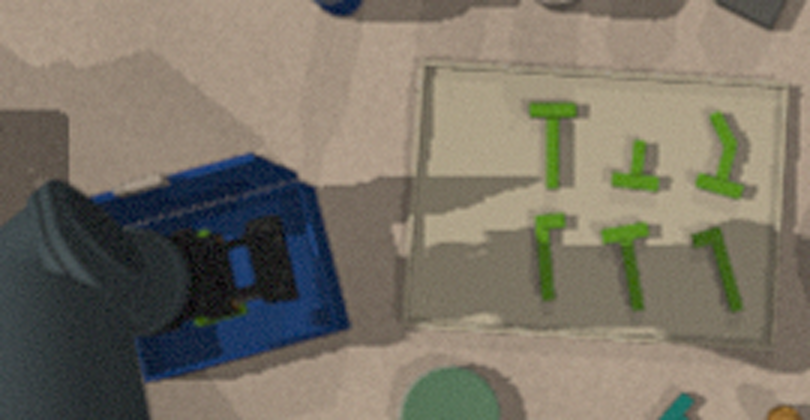

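View pics/w3.png

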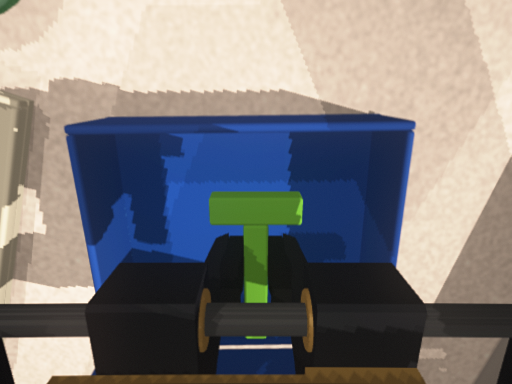

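Request:
{"op": "carry_out", "data": {
  "increments": [
    [-0.003,-0.005,0.03,0,0,0,1],
    [-0.003,-0.005,0.05,0,0,0,1],
    [-0.003,-0.005,0.06,0,0,0,1],
    [-0.003,-0.005,0.062,0,0,0,1],
    [-0.003,-0.005,0.062,0,0,0,0.4]
  ]
}}

```text
t: 4.15
eef_pos: [477.3, 340.0, 14.9]
ee_rot: [[-0.966, -0.258, -0.0], [-0.258, 0.966, -0.0], [0.0, -0.0, -1.0]]
contact_force: [-0.1, 0.9, -0.3]
width: 16.7
```

Request:
{"op": "carry_out", "data": {
  "increments": [
    [-0.0,0,0,0,0,0,0.4],
    [0,0,0,0,0,0,0.4],
    [0,0,-0.03,0,0,0,0.4],
    [0,0,-0.06,0,0,0,0.4],
    [0,-0.035,-0.085,0,0,0,0.4]
  ]
}}

```text
t: 4.57
eef_pos: [484.2, 315.7, 102.0]
ee_rot: [[-0.964, -0.268, 0.002], [-0.268, 0.964, 0.007], [-0.003, 0.007, -1.0]]
contact_force: [1.3, 1.3, 0.5]
width: 26.7
```

```bash
python3 go.py 500,200,110,0 613,58,80,1.2 613,58,7,1.2;python3 -c "
from h import *
im=snapshot('wrist'); show(im,'w4')"; 
```

```text
t 4.57 pos [484.2 315.7 102. ] phi 15.5 w 26.7 F [1.3 1.3 0.5]
500,200,110,0 -> [ 0.0157 -0.1157 -0.0089] [ 0.4  0.1 15.5] n=2.8 rows
613,58,80,1.2 -> [-0.113 -0.142  0.03 ] [ 0.   0.  -1.2] n=4.4 rows
613,58,7,1.2 -> [0.    0.    0.073] [0. 0. 0.] n=1.8 rows
```

View pics/w4.png

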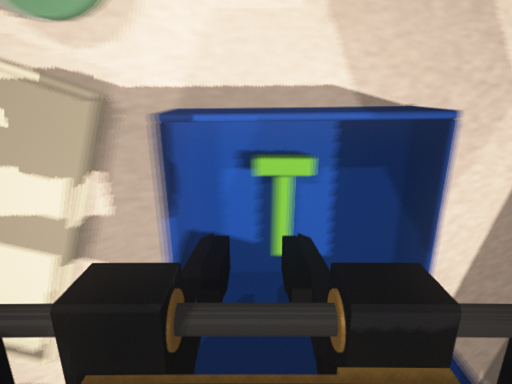

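Request:
{"op": "carry_out", "data": {
  "increments": [
    [0.0,-0.03,0,0,0,0,0.3],
    [0.005,-0.06,0,0,0,3,0.3],
    [0.01,-0.09,-0.008,0,0,7,0.3],
    [0.016,-0.116,-0.008,0,0,11,0.3],
    [0.0,-0.14,-0.008,0,0,14.5,0.3]
  ]
}}

```text
t: 5.03
eef_pos: [519.6, 169.6, 107.8]
ee_rot: [[-1.0, -0.004, -0.002], [-0.004, 1.0, -0.001], [0.002, -0.001, -1.0]]
contact_force: [1.1, 0.3, -0.9]
width: 30.7
```

```bash
python3 go.py 613,58,50,1.2 
```

```text
t 5.03 pos [519.6 169.6 107.8] phi 0.2 w 30.7 F [ 1.1  0.3 -0.9]
613,58,50,1.2 -> [-0.093  -0.1119  0.0577] [-0.1 -0.1 -1. ] n=3.8 rows
```

Request:
{"op": "carry_out", "data": {
  "increments": [
    [-0.025,-0.03,0,0,0,0,0.3],
    [-0.05,-0.06,0.0,0,0,-1,0.3],
    [-0.075,-0.09,0.02,0,0,-1,0.3],
    [-0.093,-0.11,0.05,0,0,-1,0.3],
    [-0.093,-0.11,0.055,0,0,-1,0.3]
  ]
}}

```text
t: 5.45
eef_pos: [617.9, 55.1, 49.2]
ee_rot: [[-1.0, -0.018, -0.0], [-0.018, 1.0, -0.005], [0.0, -0.005, -1.0]]
contact_force: [-0.9, -1.5, 0.2]
width: 30.7
```

```bash
python3 -c "
from h import *
im=snapshot('wrist'); show(im,'w5')";python3 go.py 613,58,7,1.2  
```

```text
t 5.5 pos [615.7  58.6  49.2] phi 1.2 w 30.9 F [-0.8 -0.2 -0.9]
613,58,7,1.2 -> [ 0.0026 -0.0004  0.0422] [-0.2 -0.2 -0. ] n=1.0 rows
```

View pics/w5.png

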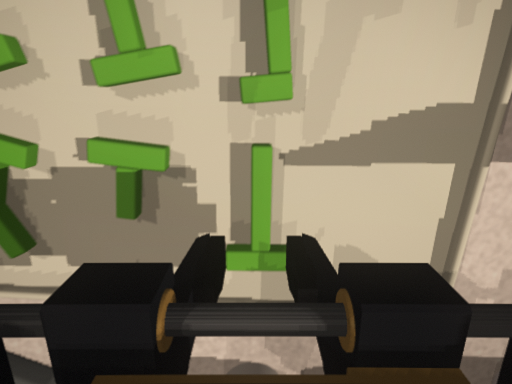

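```bash
python3 -c "
from h import *
print(proj('wrist',[[613,58,17],[613,58,49],[641,58,17],[568,57,17]]).round(0))
print(onz('wrist',[[262,145],[262,247],[257,270]],17))"  
```

```text
[[255. 222.]
 [254. 247.]
 [254. 263.]
 [254. 149.]]
[[565.93067927  61.23386923  17.        ]
 [629.49846885  62.91357402  17.        ]
 [645.76112285  60.1547571   17.        ]]
```

Request:
{"op": "carry_out", "data": {
  "increments": [
    [0.004,0.002,0.02,0,0,0,0.3],
    [0.004,0.002,0.042,0,0,0,0.3],
    [0.004,0.002,0.042,0,0,0,0.3],
    [0.004,0.002,0.042,0,0,0,1],
    [0.004,0.002,0.042,0,0,0,1]
  ]
}}

```text
t: 5.92
eef_pos: [612.8, 66.0, 11.7]
ee_rot: [[-1.0, -0.027, 0.002], [-0.027, 1.0, 0.001], [-0.002, 0.001, -1.0]]
contact_force: [-0.4, -0.3, 0.6]
width: 19.1
```

Request:
{"op": "carry_out", "data": {
  "increments": [
    [0,0,0,0,0,0,1],
    [0,0,0,0,0,0,1],
    [0,0,0,0,0,0,1],
    [0,0,-0.03,0,0,0,1],
    [0,0,-0.07,0,0,0,1]
  ]
}}

```text
t: 6.33
eef_pos: [609.5, 65.0, 78.5]
ee_rot: [[-1.0, -0.026, -0.006], [-0.026, 1.0, -0.001], [0.006, -0.001, -1.0]]
contact_force: [0.5, 0.1, -0.4]
width: 11.9
```

```bash
python3 -c "
from h import *
im=snapshot('wrist'); show(im,'w6')";python3 go.py 510,170,110,15 494.6,302,100,15 494.6,302,15,15  
```

```text
t 6.38 pos [615.7  65.5  88.1] phi 1.5 w 11.6 F [ 2.7 -0.5  4.9]
510,170,110,15 -> [ 0.1028  0.1072 -0.0226] [  0.    0.5 -13.5] n=3.6 rows
494.6,302,100,15 -> [-0.0193  0.1315  0.01  ] [0. 0. 0.] n=3.2 rows
494.6,302,15,15 -> [0.    0.    0.085] [0. 0. 0.] n=2.0 rows
```

View pics/w6.png

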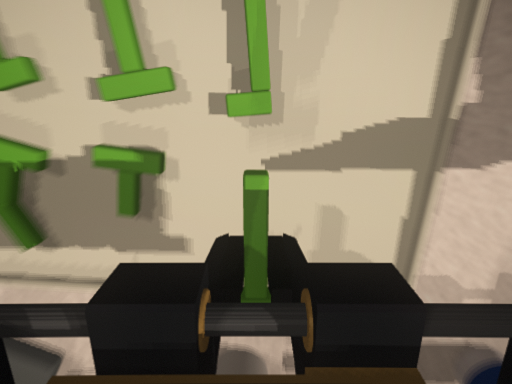

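Request:
{"op": "carry_out", "data": {
  "increments": [
    [0.03,0.02,-0.01,0,0,0,1],
    [0.06,0.05,-0.03,0,0,-3,1],
    [0.09,0.08,-0.03,0,0,-7,1],
    [0.1,0.107,-0.03,0,0,-13.5,1],
    [0.1,0.107,-0.03,0,0,-13.5,1]
  ]
}}

```text
t: 6.8
eef_pos: [505.7, 177.2, 111.1]
ee_rot: [[-0.962, -0.273, -0.0], [-0.273, 0.962, 0.005], [-0.001, 0.005, -1.0]]
contact_force: [-0.2, 1.3, 1.0]
width: 11.4
```

```bash
python3 go.py  494.6,302,80,15  
```

```text
t 6.8 pos [505.7 177.2 111.1] phi 15.8 w 11.4 F [-0.2  1.3  1. ]
494.6,302,80,15 -> [-0.0233  0.123   0.0317] [0.3 0.  0.8] n=3.1 rows
```

Request:
{"op": "carry_out", "data": {
  "increments": [
    [-0.005,0.03,0,0,0,0.5,1],
    [-0.01,0.06,0,0,0,0.5,1],
    [-0.018,0.1,0,0,0,0.5,1],
    [-0.023,0.123,0.03,0,0,0.5,1],
    [-0.023,0.123,0.03,0,0,0.5,1]
  ]
}}

```text
t: 7.22
eef_pos: [496.4, 300.9, 77.0]
ee_rot: [[-0.966, -0.258, -0.003], [-0.258, 0.966, 0.003], [0.002, 0.003, -1.0]]
contact_force: [-1.7, 0.0, -1.2]
width: 11.9
```

```bash
python3 -c "
from h import *
im=snapshot('wrist'); show(im,'w7')";python3 go.py  494.6,302,15,15  
```

```text
t 7.27 pos [497.5 297.2  78.2] phi 14.8 w 11.5 F [-0.1 -0.9  0.4]
494.6,302,15,15 -> [0.0014 0.0053 0.0632] [ 0.  -0.2 -0.2] n=1.5 rows
```

View pics/w7.png

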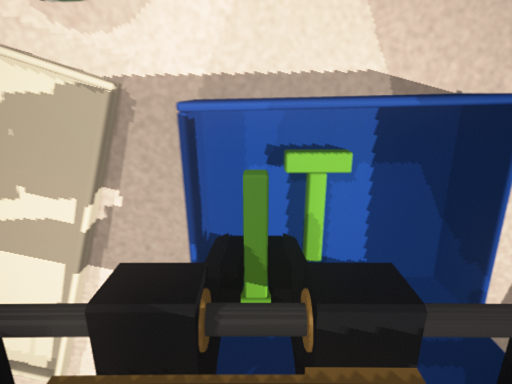

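Request:
{"op": "carry_out", "data": {
  "increments": [
    [0,0.002,0.03,0,0,0,1],
    [0,0.002,0.055,0,0,0,1],
    [0,0.002,0.062,0,0,0,1],
    [0,0.002,0.062,0,0,0,1],
    [0,0.002,0.062,0,0,0,0.45]
  ]
}}

```text
t: 7.68
eef_pos: [500.2, 295.4, 19.0]
ee_rot: [[-0.969, -0.249, 0.001], [-0.249, 0.969, -0.0], [-0.001, -0.0, -1.0]]
contact_force: [-0.1, 0.2, 0.7]
width: 16.0
```

Request:
{"op": "carry_out", "data": {
  "increments": [
    [0,0,0,0,0,0,0.45],
    [0,0,0,0,0,0,0.45],
    [0,0,-0.03,0,0,0,0.45],
    [0,0,-0.07,0,0,0,0.45],
    [0,-0.03,-0.09,0,0,0,0.45]
  ]
}}

```text
t: 8.1
eef_pos: [506.7, 274.7, 112.7]
ee_rot: [[-0.966, -0.258, 0.004], [-0.258, 0.966, 0.008], [-0.006, 0.006, -1.0]]
contact_force: [1.9, 1.5, -0.1]
width: 23.8
```

```bash
python3 -c "
from h import *
im=snapshot('wrist'); show(im,'w8')";python3 go.py  502,115,100,11.2 502,-16,70,11.2 502,-16,7,11 
```

```text
t 8.15 pos [511.9 263.9 115.2] phi 14.4 w 24.4 F [ 2.7 -5.7  2.6]
502,115,100,11.2 -> [ 0.0467 -0.1418  0.0148] [-0.   0.6  3.2] n=3.6 rows
502,-16,70,11.2 -> [ 0.0254 -0.1285  0.03  ] [0. 0. 0.] n=3.2 rows
502,-16,7,11 -> [0.    0.    0.063] [0.  0.  0.2] n=1.5 rows
```

View pics/w8.png

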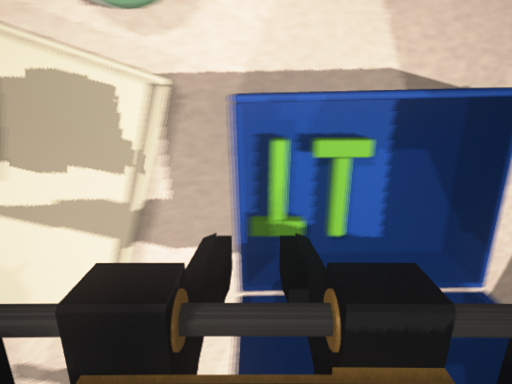

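Request:
{"op": "carry_out", "data": {
  "increments": [
    [0.01,-0.03,0,0,0,0,0.3],
    [0.02,-0.06,0,0,0,1,0.3],
    [0.03,-0.09,0,0,0,2,0.3],
    [0.04,-0.125,0.01,0,0,3,0.3],
    [0.05,-0.16,0.015,0,0,3.2,0.3]
  ]
}}

```text
t: 8.57
eef_pos: [498.5, 98.3, 93.6]
ee_rot: [[-0.981, -0.195, 0.002], [-0.195, 0.981, 0.0], [-0.002, -0.0, -1.0]]
contact_force: [0.2, 0.1, -0.8]
width: 30.9
```

```bash
python3 go.py  502,-16,50,11 
```

```text
t 8.57 pos [498.5  98.3  93.6] phi 11.3 w 30.9 F [ 0.2  0.1 -0.8]
502,-16,50,11 -> [ 0.019  -0.1127  0.0436] [-0.   0.1  0.3] n=2.9 rows
```

Request:
{"op": "carry_out", "data": {
  "increments": [
    [0.005,-0.03,0,0,0,0,0.3],
    [0.01,-0.07,0,0,0,0,0.3],
    [0.019,-0.11,0,0,0,0,0.3],
    [0.019,-0.11,0.03,0,0,0,0.3],
    [0.019,-0.11,0.043,0,0,0,0.3]
  ]
}}

```text
t: 8.98
eef_pos: [501.3, -16.0, 49.6]
ee_rot: [[-0.982, -0.189, 0.001], [-0.189, 0.982, -0.002], [-0.001, -0.002, -1.0]]
contact_force: [-0.6, 0.5, -1.2]
width: 30.6
```

```bash
python3 -c "
from h import *
im=snapshot('wrist'); show(im,'w9')
print(proj('wrist',[[502,-16,17]]))";python3 go.py 502,-16,8,11  
```

```text
[[251.18955694 230.19937482]]
t 9.03 pos [499.7 -14.1  47.8] phi 11.1 w 30.8 F [ 0.4 -0.5 -1.5]
502,-16,8,11 -> [-0.002  -0.0023  0.0398] [-0.  -0.2  0.1] n=1.0 rows
```

View pics/w9.png

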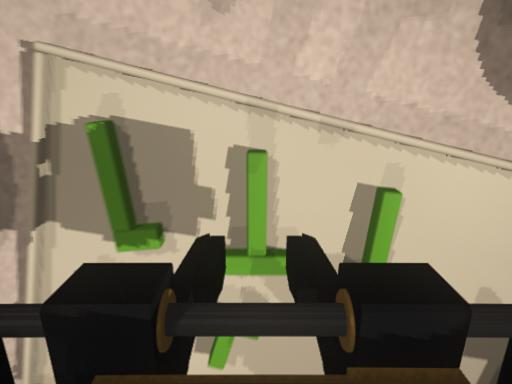

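Request:
{"op": "carry_out", "data": {
  "increments": [
    [0.0,0,0.02,0,0,0,0.3],
    [0,0,0.04,0,0,0,0.3],
    [0,0,0.04,0,0,0,0.3],
    [0,0,0.04,0,0,0,1],
    [0,0,0.04,0,0,0,1]
  ]
}}

```text
t: 9.45
eef_pos: [502.0, -11.7, 11.2]
ee_rot: [[-0.981, -0.196, 0.001], [-0.196, 0.981, -0.0], [-0.001, -0.0, -1.0]]
contact_force: [-0.2, -0.1, -0.4]
width: 19.8
```

Request:
{"op": "carry_out", "data": {
  "increments": [
    [0,0,0,0,0,0,1],
    [0,0,0,0,0,0,1],
    [0,0,-0.02,0,0,0,1],
    [0,0,-0.06,0,0,0,1],
    [0,0,-0.09,0,0,0,1]
  ]
}}

```text
t: 9.87
eef_pos: [501.1, -11.8, 102.0]
ee_rot: [[-0.981, -0.196, 0.0], [-0.196, 0.981, -0.0], [-0.0, -0.0, -1.0]]
contact_force: [1.1, -0.1, -0.6]
width: 11.8
```

```bash
python3 -c "
from h import *
im=snapshot('wrist'); show(im,'w10')";python3 go.py 480,170,110,15 471,388,85,15  
```

```text
t 9.92 pos [504.7 -11.9 107.1] phi 11.3 w 11.6 F [2.3 0.2 3.1]
480,170,110,15 -> [-0.0113  0.1832 -0.0031] [-0.1  0.5 -3.7] n=4.4 rows
471,388,85,15 -> [-0.0477  0.2129  0.025 ] [0. 0. 0.] n=5.3 rows
```

View pics/w10.png

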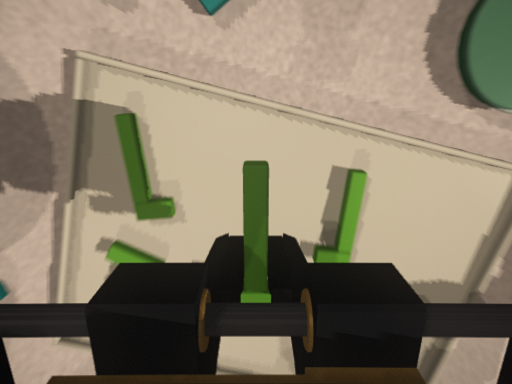

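Request:
{"op": "carry_out", "data": {
  "increments": [
    [0,0.035,0,0,0,-1,1],
    [-0.005,0.07,0,0,0,-2,1],
    [-0.01,0.11,0,0,0,-3.7,1],
    [-0.012,0.15,-0.005,0,0,-3.7,1],
    [-0.012,0.184,-0.008,0,0,-3.7,1]
  ]
}}

```text
t: 10.33
eef_pos: [476.9, 174.0, 109.0]
ee_rot: [[-0.966, -0.26, 0.002], [-0.26, 0.966, 0.001], [-0.002, 0.001, -1.0]]
contact_force: [0.0, -0.0, -1.0]
width: 11.6
```

Request:
{"op": "carry_out", "data": {
  "increments": [
    [-0.01,0.04,0,0,0,0,1],
    [-0.02,0.08,0,0,0,0,1],
    [-0.03,0.12,0,0,0,0,1],
    [-0.038,0.16,0.0,0,0,0,1],
    [-0.044,0.195,0.0,0,0,0,1]
  ]
}}

```text
t: 10.75
eef_pos: [468.5, 374.0, 108.9]
ee_rot: [[-0.966, -0.26, 0.001], [-0.26, 0.966, 0.002], [-0.001, 0.001, -1.0]]
contact_force: [1.3, 1.2, -0.0]
width: 11.6
```

```bash
python3 go.py 471,388,80,15 471,388,15,15 
```

```text
t 10.75 pos [468.5 374.  108.9] phi 15.1 w 11.6 F [ 1.3  1.2 -0. ]
471,388,80,15 -> [-0.006   0.0128  0.0289] [0.1 0.1 0.1] n=0.8 rows
471,388,15,15 -> [0.    0.    0.065] [0. 0. 0.] n=1.6 rows
```

Request:
{"op": "carry_out", "data": {
  "increments": [
    [-0.005,0.011,0,0,0,0,1],
    [-0.005,0.011,0.02,0,0,0,1],
    [-0.005,0.011,0.03,0,0,0,1],
    [-0.005,0.011,0.03,0,0,0,1],
    [-0.005,0.011,0.03,0,0,0,1]
  ]
}}

```text
t: 11.17
eef_pos: [470.9, 380.8, 77.6]
ee_rot: [[-0.966, -0.257, -0.001], [-0.257, 0.966, -0.002], [0.002, -0.002, -1.0]]
contact_force: [1.7, 0.5, -0.8]
width: 11.6
```

```bash
python3 -c "
from h import *
im=snapshot('wrist'); show(im,'w11')";python3 go.py 471,388,15,15  
```

```text
t 11.22 pos [471.5 381.3  78.3] phi 14.9 w 11.4 F [-0.4 -0.   0.3]
471,388,15,15 -> [-0.0013  0.0066  0.0633] [-0.  -0.  -0.1] n=1.5 rows
```

View pics/w11.png

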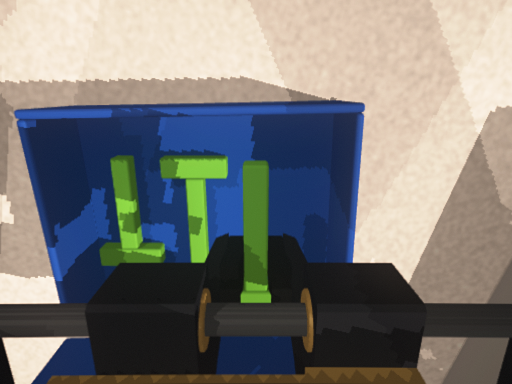

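Request:
{"op": "carry_out", "data": {
  "increments": [
    [0,0.005,0.03,0,0,0,1],
    [0,0.005,0.055,0,0,0,1],
    [0,0.005,0.062,0,0,0,1],
    [0,0.005,0.062,0,0,0,1],
    [0,0.005,0.062,0,0,0,0.45]
  ]
}}

```text
t: 11.63
eef_pos: [470.4, 387.2, 16.9]
ee_rot: [[-0.966, -0.258, 0.001], [-0.258, 0.966, 0.0], [-0.001, -0.0, -1.0]]
contact_force: [0.1, -0.1, -0.1]
width: 16.1
```

Request:
{"op": "carry_out", "data": {
  "increments": [
    [0,0,0,0,0,0,0.45],
    [0,0,0,0,0,0,0.45],
    [0,0,-0.03,0,0,0,0.45],
    [0,0,-0.07,0,0,0,0.45],
    [0,-0.02,-0.1,0,0,0,0.45]
  ]
}}

```text
t: 12.05
eef_pos: [473.8, 372.9, 119.3]
ee_rot: [[-0.965, -0.264, 0.001], [-0.264, 0.965, 0.005], [-0.003, 0.005, -1.0]]
contact_force: [0.2, 1.1, 1.2]
width: 24.1
```

Request:
{"op": "carry_out", "data": {
  "increments": [
    [0.01,-0.04,0,0,0,0,0.3],
    [0.02,-0.08,0,0,0,0,0.3],
    [0.03,-0.12,0,0,0,0,0.3],
    [0.04,-0.16,0,0,0,0,0.3],
    [0.04,-0.2,0,0,0,0,0.3]
  ]
}}

```text
t: 12.47
eef_pos: [486.8, 162.6, 117.1]
ee_rot: [[-0.966, -0.259, 0.0], [-0.259, 0.966, 0.0], [-0.0, 0.0, -1.0]]
contact_force: [1.0, 0.4, 0.1]
width: 30.7
```

```bash
python3 -c "
from h import *
im=snapshot('top'); show(im,'t3',(50,120,320,260),3);cv2.imwrite('pics/top3.png',im[:,:,::-1])";python3 go.py 510.7,63.2,50,6.2  
```

```text
t 12.52 pos [490.2 152.6 117.1] phi 14.4 w 31.0 F [ 2.4 -6.7  0.1]
510.7,63.2,50,6.2 -> [ 0.0024 -0.0913  0.0677] [-0.3  0.1  8.2] n=2.7 rows
```

View pics/t3.png

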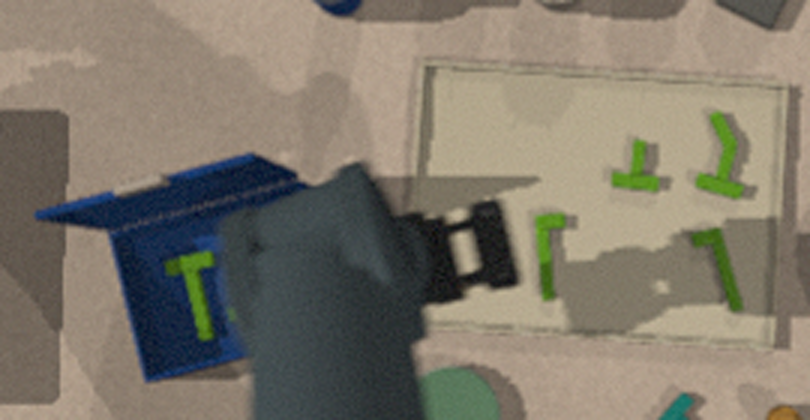

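Request:
{"op": "carry_out", "data": {
  "increments": [
    [0.0,-0.03,0,0,0,3,0.3],
    [0,-0.06,0.02,0,0,6,0.3],
    [0.002,-0.092,0.05,0,0,8.5,0.3],
    [0.002,-0.092,0.065,0,0,8.5,0.3],
    [0.002,-0.092,0.065,0,0,8.5,0.3]
  ]
}}

```text
t: 12.93
eef_pos: [508.7, 72.6, 49.2]
ee_rot: [[-0.994, -0.109, -0.003], [-0.109, 0.994, -0.002], [0.003, -0.001, -1.0]]
contact_force: [0.5, -0.3, -0.8]
width: 30.9
```

```bash
python3 -c "
from h import *
im=snapshot('wrist'); show(im,'w12')
print(proj('wrist',[[510.7,63.2,17]]))";python3 go.py 510.7,63.2,8,6.2  
```

```text
[[236.20615452 225.59156427]]
t 12.98 pos [509.3  74.8  50.6] phi 6.4 w 30.9 F [0.8 0.8 0.9]
510.7,63.2,8,6.2 -> [-0.0002 -0.0116  0.0426] [-0.  -0.1  0.2] n=1.1 rows
```

View pics/w12.png

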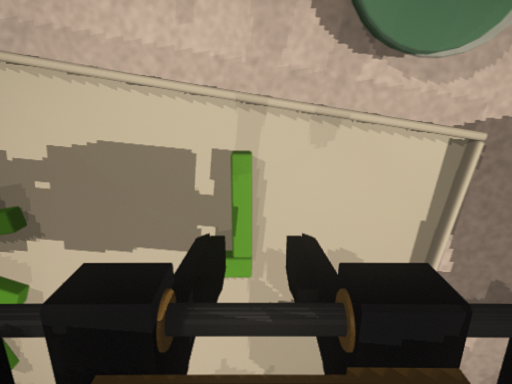

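Request:
{"op": "carry_out", "data": {
  "increments": [
    [0.0,-0.009,0,0,0,0,0.3],
    [0,-0.009,0.03,0,0,0,0.3],
    [0,-0.009,0.042,0,0,0,0.3],
    [0,-0.009,0.042,0,0,0,0.3],
    [0,-0.009,0.042,0,0,0,1]
  ]
}}

```text
t: 13.4
eef_pos: [510.7, 67.0, 9.4]
ee_rot: [[-0.993, -0.114, -0.001], [-0.114, 0.993, 0.0], [0.0, 0.0, -1.0]]
contact_force: [0.2, 0.5, 0.9]
width: 26.2
```

Request:
{"op": "carry_out", "data": {
  "increments": [
    [0,0,0,0,0,0,1],
    [0,0,0,0,0,0,1],
    [0,0,0,0,0,0,1],
    [0,0,-0.04,0,0,0,1],
    [0,0,-0.08,0,0,0,1]
  ]
}}

```text
t: 13.82
eef_pos: [508.7, 66.0, 88.2]
ee_rot: [[-0.994, -0.113, -0.006], [-0.113, 0.994, -0.001], [0.006, -0.001, -1.0]]
contact_force: [0.1, -0.0, -1.0]
width: 11.4
```

```bash
python3 -c "
from h import *
im=snapshot('wrist'); show(im,'w13')";python3 go.py 490,-120,120,0 475,-282,100,0 475,-282,25,0 
```

```text
t 13.87 pos [514.2  66.6  96.4] phi 6.5 w 12.0 F [2.5 0.1 4. ]
490,-120,120,0 -> [ 0.0449 -0.1827 -0.0241] [0.1 0.4 6.5] n=4.5 rows
475,-282,100,0 -> [ 0.015 -0.162  0.02 ] [0. 0. 0.] n=3.9 rows
475,-282,25,0 -> [0.    0.    0.075] [0. 0. 0.] n=1.8 rows
```

View pics/w13.png

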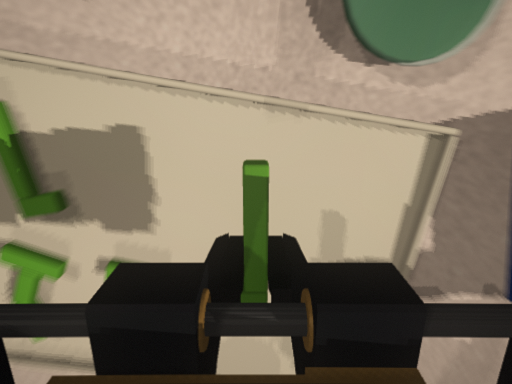

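Request:
{"op": "carry_out", "data": {
  "increments": [
    [0.01,-0.035,-0.02,0,0,1,1],
    [0.02,-0.075,-0.03,0,0,3,1],
    [0.03,-0.115,-0.03,0,0,5,1],
    [0.038,-0.15,-0.03,0,0,6.5,1],
    [0.042,-0.185,-0.03,0,0,6.5,1]
  ]
}}

```text
t: 14.28
eef_pos: [489.1, -124.4, 119.9]
ee_rot: [[-1.0, 0.002, 0.001], [0.002, 1.0, -0.0], [-0.001, -0.0, -1.0]]
contact_force: [0.3, 0.0, -0.0]
width: 11.8
```

Request:
{"op": "carry_out", "data": {
  "increments": [
    [0.003,-0.035,0,0,0,0,1],
    [0.006,-0.075,0,0,0,0,1],
    [0.01,-0.115,0,0,0,0,1],
    [0.015,-0.15,0,0,0,0,1],
    [0.015,-0.165,0.02,0,0,0,1]
  ]
}}

```text
t: 14.7
eef_pos: [475.3, -295.0, 102.5]
ee_rot: [[-1.0, 0.006, 0.006], [0.006, 1.0, -0.006], [-0.006, -0.006, -1.0]]
contact_force: [0.4, -0.7, 0.1]
width: 11.9
```

```bash
python3 -c "
from h import *
im=snapshot('wrist'); show(im,'w14')";python3 go.py 475,-287,25,0 
```

```text
t 14.75 pos [ 472.8 -294.5   97.5] phi -0.4 w 11.4 F [-0.7 -1.5 -2.1]
475,-287,25,0 -> [-0.0021  0.0078  0.0725] [-0.2  0.  -0.4] n=1.7 rows
```

View pics/w14.png

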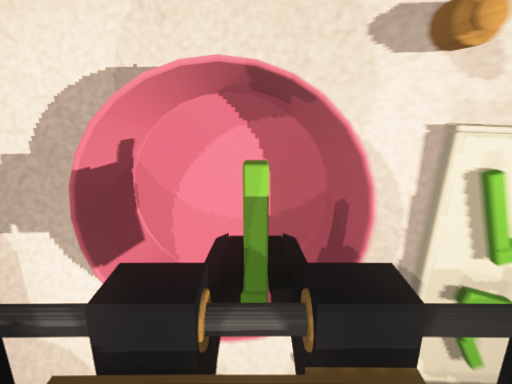

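Request:
{"op": "carry_out", "data": {
  "increments": [
    [-0.001,0.006,0.03,0,0,0,1],
    [-0.001,0.006,0.06,0,0,0,1],
    [-0.001,0.006,0.075,0,0,0,1],
    [-0.001,0.006,0.075,0,0,0,0.45],
    [-0.001,0.006,0.075,0,0,0,0.45]
  ]
}}

```text
t: 15.17
eef_pos: [475.8, -280.6, 24.0]
ee_rot: [[-1.0, -0.0, -0.001], [-0.0, 1.0, 0.001], [0.001, 0.001, -1.0]]
contact_force: [1.0, -1.1, 0.4]
width: 22.8
```

Request:
{"op": "carry_out", "data": {
  "increments": [
    [0,0,0,0,0,0,0.45],
    [0,0,-0.04,0,0,0,0.45],
    [0,0,-0.08,0,0,0,0.45],
    [0,0.03,-0.09,0,0,0,0.45],
    [-0.01,0.065,-0.09,0,0,0,0.3]
  ]
}}

```text
t: 15.58
eef_pos: [487.4, -220.2, 119.3]
ee_rot: [[-1.0, 0.007, 0.008], [0.007, 1.0, -0.005], [-0.008, -0.005, -1.0]]
contact_force: [0.6, 0.9, -1.8]
width: 28.8
```

```bash
python3 -c "
from h import *
im=snapshot('wrist'); show(im,'w15')";python3 go.py 501,-102.7,50,16.7 
```

```text
t 15.63 pos [ 490.3 -208.4  117.5] phi 0.3 w 30.5 F [ 1.7  6.9 -1.3]
501,-102.7,50,16.7 -> [-0.0108  0.1055  0.0678] [  0.1   0.4 -16.4] n=3.0 rows
```

View pics/w15.png

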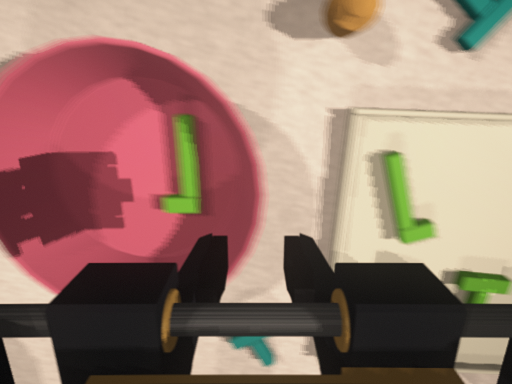

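Request:
{"op": "carry_out", "data": {
  "increments": [
    [0,0.03,0,0,0,-4,0.3],
    [-0.005,0.07,0,0,0,-9,0.3],
    [-0.01,0.111,0.02,0,0,-15,0.3],
    [-0.01,0.111,0.055,0,0,-16.5,0.3],
    [-0.01,0.111,0.067,0,0,-16.5,0.3]
  ]
}}

```text
t: 16.05
eef_pos: [495.8, -101.7, 45.6]
ee_rot: [[-0.957, -0.29, -0.001], [-0.29, 0.957, 0.002], [0.0, 0.002, -1.0]]
contact_force: [-0.7, -0.4, 0.0]
width: 31.2
```

```bash
python3 -c "
from h import *
im=snapshot('wrist'); show(im,'w16')
print(proj('wrist',[[501,-102.7,17]]))";python3 go.py 501,-102.7,8,16.7 
```

```text
[[253.82383711 240.26337101]]
t 16.1 pos [ 494.1 -104.1   44.5] phi 16.6 w 31.1 F [-0.7 -0.9 -1.7]
501,-102.7,8,16.7 -> [-0.0071 -0.0007  0.0365] [ 0.1 -0.2 -0.1] n=0.9 rows
```

View pics/w16.png

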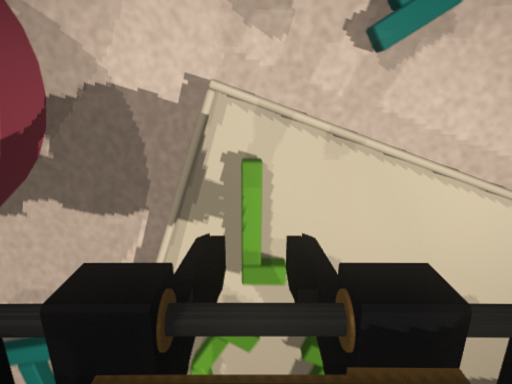

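Request:
{"op": "carry_out", "data": {
  "increments": [
    [-0.004,-0.002,0.02,0,0,0,0.3],
    [-0.004,-0.002,0.037,0,0,0,0.3],
    [-0.004,-0.002,0.037,0,0,0,0.3],
    [-0.004,-0.002,0.037,0,0,0,1],
    [-0.004,-0.002,0.037,0,0,0,1]
  ]
}}

```text
t: 16.52
eef_pos: [501.0, -107.4, 11.4]
ee_rot: [[-0.959, -0.282, 0.001], [-0.282, 0.959, -0.001], [-0.001, -0.001, -1.0]]
contact_force: [-0.1, -0.0, -0.1]
width: 19.6
```

Request:
{"op": "carry_out", "data": {
  "increments": [
    [0,0,0,0,0,0,1],
    [0,0,0,0,0,0,1],
    [0,0,-0.03,0,0,0,1],
    [0,0,-0.07,0,0,0,1],
    [0,0,-0.11,0,0,0,1]
  ]
}}

```text
t: 16.93
eef_pos: [499.5, -106.0, 121.2]
ee_rot: [[-0.959, -0.284, -0.002], [-0.284, 0.959, 0.0], [0.002, 0.001, -1.0]]
contact_force: [1.1, 0.3, -0.8]
width: 11.9
```

```bash
python3 -c "
from h import *
im=snapshot('wrist'); show(im,'w17')";python3 go.py 475,-350,100,0 475,-350,25,0 
```

```text
t 16.98 pos [ 504.3 -107.   128.7] phi 16.4 w 11.6 F [ 3.1 -0.6  5.1]
475,-350,100,0 -> [ 0.0972 -0.2246  0.0288] [-0.2  0.6 16.4] n=5.9 rows
475,-350,25,0 -> [0.    0.    0.075] [0. 0. 0.] n=1.8 rows
```

View pics/w17.png

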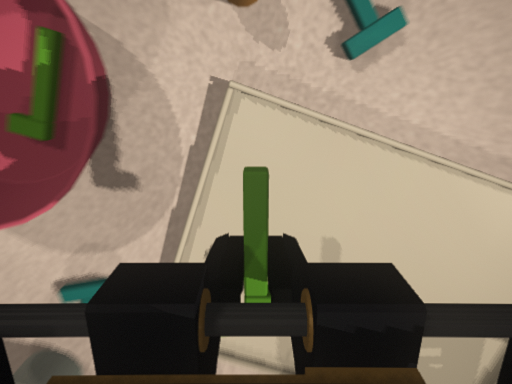

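Request:
{"op": "carry_out", "data": {
  "increments": [
    [0.016,-0.037,0,0,0,4,1],
    [0.032,-0.074,0,0,0,8,1],
    [0.048,-0.11,0,0,0,12,1],
    [0.064,-0.148,0,0,0,16.4,1],
    [0.08,-0.184,0,0,0,16.4,1]
  ]
}}

```text
t: 17.4
eef_pos: [475.6, -307.3, 120.9]
ee_rot: [[-1.0, 0.002, 0.001], [0.002, 1.0, -0.001], [-0.001, -0.001, -1.0]]
contact_force: [0.8, 0.3, 0.1]
width: 11.7
```

```bash
python3 go.py 475,-350,90,0 475,-350,25,0 
```

```text
t 17.4 pos [ 475.6 -307.3  120.9] phi -0.1 w 11.7 F [0.8 0.3 0.1]
475,-350,90,0 -> [ 0.0006 -0.0427  0.0309] [-0.   0.1 -0.1] n=1.3 rows
475,-350,25,0 -> [0.    0.    0.065] [0. 0. 0.] n=1.6 rows
```

Request:
{"op": "carry_out", "data": {
  "increments": [
    [0,-0.035,0.02,0,0,0,1],
    [0,-0.035,0.06,0,0,0,1],
    [0,-0.035,0.096,0,0,0,1],
    [0,-0.035,0.096,0,0,0,1],
    [0,-0.035,0.096,0,0,0,0.45]
  ]
}}

```text
t: 17.82
eef_pos: [474.8, -339.2, 23.2]
ee_rot: [[-1.0, -0.002, -0.003], [-0.002, 1.0, 0.002], [0.003, 0.002, -1.0]]
contact_force: [1.3, -0.2, 0.3]
width: 16.2
```

Request:
{"op": "carry_out", "data": {
  "increments": [
    [0,0,0,0,0,0,0.45],
    [0,0,0,0,0,0,0.45],
    [0,0,-0.04,0,0,0,0.45],
    [0,0,-0.08,0,0,0,0.45],
    [0,0.035,-0.1,0,0,0,0.45]
  ]
}}

```text
t: 18.23
eef_pos: [477.7, -313.5, 130.8]
ee_rot: [[-1.0, 0.006, 0.009], [0.006, 1.0, -0.01], [-0.009, -0.01, -1.0]]
contact_force: [1.3, -1.4, 0.6]
width: 24.3
```

Request:
{"op": "carry_out", "data": {
  "increments": [
    [-0.02,0.035,0,0,0,0,0.3],
    [-0.04,0.07,0,0,0,0,0.3],
    [-0.06,0.1,0,0,0,0,0.3],
    [-0.06,0.1,0,0,0,0,0.3],
    [-0.06,0.1,0,0,0,0,0.3]
  ]
}}

```text
t: 18.65
eef_pos: [538.3, -202.3, 126.4]
ee_rot: [[-1.0, -0.007, 0.004], [-0.007, 1.0, 0.0], [-0.004, -0.0, -1.0]]
contact_force: [-0.5, -0.5, 0.7]
width: 30.9
```

```bash
python3 -c "
from h import *
im=snapshot('wrist'); show(im,'w18');
im=snapshot('top'); show(im,'t4',(180,120,420,270),3);cv2.imwrite('pics/top4.png',im[:,:,::-1])";python3 go.py 594.6,-104.3,50,-13.1 
```

```text
t 18.75 pos [ 536.1 -206.   125.6] phi 0.1 w 30.9 F [-0.7 -0.2  0.3]
594.6,-104.3,50,-13.1 -> [-0.0585  0.1018  0.0755] [-0.1  0.1 13.2] n=3.3 rows
```

View pics/t4.png

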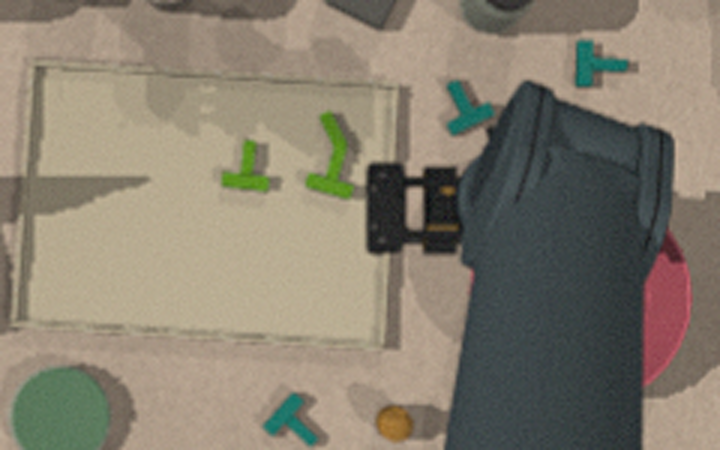

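View pics/w18.png

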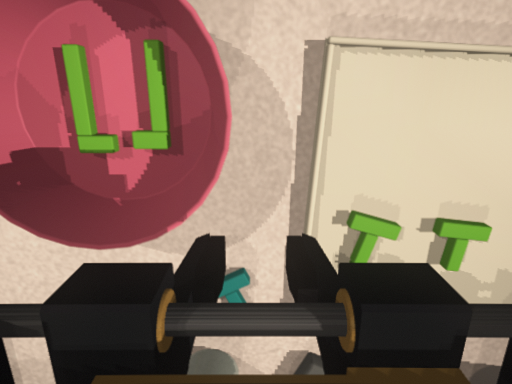

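Request:
{"op": "carry_out", "data": {
  "increments": [
    [-0.015,0.03,0,0,0,4,0.3],
    [-0.035,0.06,0,0,0,9,0.3],
    [-0.055,0.1,0.02,0,0,13.2,0.3],
    [-0.058,0.1,0.06,0,0,13.2,0.3],
    [-0.058,0.1,0.074,0,0,13.2,0.3]
  ]
}}

```text
t: 19.17
eef_pos: [593.9, -102.0, 47.6]
ee_rot: [[-0.975, 0.224, -0.001], [0.224, 0.975, 0.002], [0.001, 0.001, -1.0]]
contact_force: [-1.0, 0.5, -0.5]
width: 30.9
```

```bash
python3 -c "
from h import *
im=snapshot('wrist'); show(im,'w19')
print(proj('wrist',[[594.6,-104.3,17]]))";python3 go.py 594.6,-104.3,8,-13.1 
```

```text
[[256.57984024 234.64921167]]
t 19.22 pos [ 591.  -104.1   45.4] phi -13.0 w 31.0 F [-1.6 -1.3 -1.4]
594.6,-104.3,8,-13.1 -> [-0.0038  0.0007  0.0374] [-0.  -0.3  0.1] n=0.9 rows
```

View pics/w19.png

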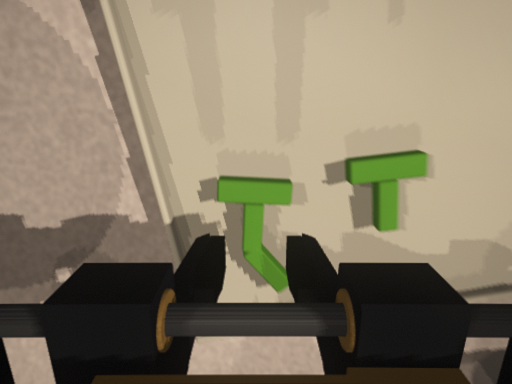

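Request:
{"op": "carry_out", "data": {
  "increments": [
    [0,0,0.02,0,0,0,0.3],
    [0,0,0.037,0,0,0,0.3],
    [0,0,0.038,0,0,0,0.3],
    [0,0,0.038,0,0,0,1],
    [0,0,0.038,0,0,0,1]
  ]
}}

```text
t: 19.63
eef_pos: [594.2, -106.6, 13.5]
ee_rot: [[-0.974, 0.229, 0.002], [0.229, 0.974, -0.001], [-0.002, -0.0, -1.0]]
contact_force: [-0.2, -0.5, -0.1]
width: 19.5
```

Request:
{"op": "carry_out", "data": {
  "increments": [
    [0,0,0,0,0,0,1],
    [0,0,0,0,0,0,1],
    [0,0,-0.03,0,0,0,1],
    [0,0,-0.07,0,0,0,1],
    [0,0,-0.11,0,0,0,1]
  ]
}}

```text
t: 20.05
eef_pos: [592.8, -105.0, 123.2]
ee_rot: [[-0.974, 0.227, -0.002], [0.227, 0.974, 0.0], [0.002, -0.0, -1.0]]
contact_force: [0.8, 0.1, -0.5]
width: 11.6
```

```bash
python3 -c "
from h import *
im=snapshot('wrist'); show(im,'w20')";python3 go.py 530,-230,120,-5 480,-317,120,0 480,-317,25,0 
```

```text
t 20.1 pos [ 598.1 -106.1  131.8] phi -13.1 w 11.9 F [ 3.4 -1.2  4.9]
530,-230,120,-5 -> [ 0.0382 -0.1362  0.0112] [ 0.   0.6 -8.1] n=3.4 rows
480,-317,120,0 -> [ 0.0422 -0.091   0.    ] [ 0.  0. -5.] n=2.4 rows
480,-317,25,0 -> [0.    0.    0.095] [0. 0. 0.] n=2.3 rows
```

View pics/w20.png

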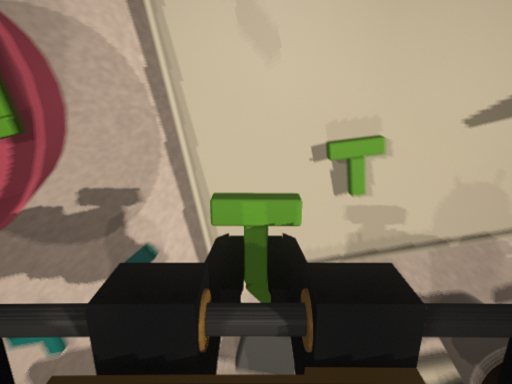

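Request:
{"op": "carry_out", "data": {
  "increments": [
    [0.01,-0.038,0,0,0,-2,1],
    [0.02,-0.075,0,0,0,-5,1],
    [0.03,-0.112,0,0,0,-8,1],
    [0.044,-0.148,0,0,0,-10.5,1],
    [0.064,-0.184,0,0,0,-13,1]
  ]
}}

```text
t: 20.52
eef_pos: [489.8, -271.5, 122.8]
ee_rot: [[-1.0, -0.001, 0.003], [-0.001, 1.0, -0.001], [-0.003, -0.001, -1.0]]
contact_force: [0.1, -0.4, -0.3]
width: 11.6
```

```bash
python3 go.py 475,-317,120,0 475,-317,28,0 
```

```text
t 20.52 pos [ 489.8 -271.5  122.8] phi 0.0 w 11.6 F [ 0.1 -0.4 -0.3]
475,-317,120,0 -> [ 0.0148 -0.0455  0.0028] [-0.1  0.1  0. ] n=1.1 rows
475,-317,28,0 -> [0.    0.    0.092] [0. 0. 0.] n=2.2 rows
```

Request:
{"op": "carry_out", "data": {
  "increments": [
    [0.015,-0.038,0,0,0,0,1],
    [0.017,-0.042,0.04,0,0,0,1],
    [0.017,-0.042,0.08,0,0,0,1],
    [0.017,-0.042,0.09,0,0,0,1],
    [0.017,-0.042,0.09,0,0,0,0.45]
  ]
}}

```text
t: 20.93
eef_pos: [470.6, -310.2, 29.8]
ee_rot: [[-1.0, 0.002, -0.005], [0.002, 1.0, 0.003], [0.005, 0.003, -1.0]]
contact_force: [-0.5, 0.1, 0.6]
width: 16.0
```

Request:
{"op": "carry_out", "data": {
  "increments": [
    [0,0,0,0,0,0,0.45],
    [0,0,0,0,0,0,0.45],
    [0,0,-0.04,0,0,0,0.45],
    [0,0,-0.08,0,0,0,0.45],
    [0,0.035,-0.1,0,0,0,0.45]
  ]
}}

```text
t: 21.35
eef_pos: [474.7, -284.6, 138.5]
ee_rot: [[-1.0, 0.01, 0.009], [0.01, 1.0, -0.009], [-0.009, -0.009, -1.0]]
contact_force: [1.4, -0.3, 0.9]
width: 24.5
```

Request:
{"op": "carry_out", "data": {
  "increments": [
    [-0.02,0.035,0,0,0,0,0.3],
    [-0.04,0.07,0,0,0,0,0.3],
    [-0.06,0.105,0,0,0,0,0.3],
    [-0.07,0.13,0,0,0,0,0.3],
    [-0.07,0.13,0,0,0,0,0.3]
  ]
}}

```text
t: 21.77
eef_pos: [547.2, -138.6, 134.5]
ee_rot: [[-1.0, -0.009, 0.006], [-0.009, 1.0, 0.003], [-0.006, 0.003, -1.0]]
contact_force: [-0.8, 0.8, -1.1]
width: 30.8
```

```bash
python3 -c "
from h import *
im=snapshot('wrist'); show(im,'w21')";python3 go.py 597,-23.4,50,-0.3 
```

```text
t 21.82 pos [ 545.5 -142.5  134.2] phi 0.3 w 30.6 F [-0.2 -1.1 -0.6]
597,-23.4,50,-0.3 -> [-0.0517  0.1187  0.0846] [0.1 0.2 0.6] n=3.7 rows
```

View pics/w21.png

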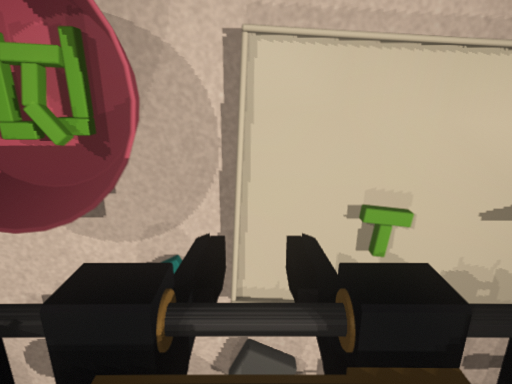

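Basin now holds three (F, G, H). Now E, the short one at about (380,225).

Request:
{"op": "carry_out", "data": {
  "increments": [
    [-0.012,0.03,0,0,0,0,0.3],
    [-0.03,0.07,0,0,0,0,0.3],
    [-0.048,0.108,0.01,0,0,0,0.3],
    [-0.052,0.117,0.05,0,0,0,0.3],
    [-0.052,0.117,0.082,0,0,0,0.3]
  ]
}}

```text
t: 22.23
eef_pos: [598.9, -25.3, 51.7]
ee_rot: [[-1.0, -0.004, 0.007], [-0.004, 1.0, 0.002], [-0.007, 0.002, -1.0]]
contact_force: [0.5, 0.1, -1.1]
width: 31.1
```

```bash
python3 -c "
from h import *
im=snapshot('wrist'); show(im,'w22')
print(proj('wrist',[[597,-23.4,17]]))";python3 go.py 597,-23.4,8,-.3 
```

```text
[[262.76238558 236.60225092]]
t 22.28 pos [592.5 -27.9  44.5] phi 0.1 w 30.4 F [-1.8  0.6 -3.8]
597,-23.4,8,-.3 -> [-0.0047  0.0045  0.0364] [ 0.  -0.3  0.4] n=0.9 rows
```

View pics/w22.png

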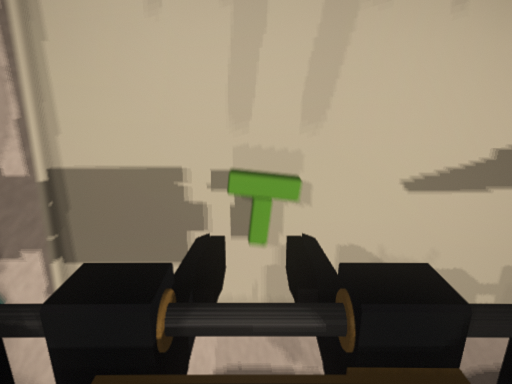

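Request:
{"op": "carry_out", "data": {
  "increments": [
    [0.006,0.003,0.01,0,0,6,0.3],
    [0.006,0.003,0.03,0,0,6,0.3],
    [0.006,0.003,0.041,0,0,6,0.3],
    [0.006,0.003,0.041,0,0,6,0.3],
    [0.006,0.003,0.041,0,0,6,1]
  ]
}}

```text
t: 22.7
eef_pos: [589.5, -28.7, 10.5]
ee_rot: [[-0.994, 0.108, 0.001], [0.108, 0.994, -0.001], [-0.001, -0.001, -1.0]]
contact_force: [1.4, -0.6, 0.4]
width: 27.8
```

Request:
{"op": "carry_out", "data": {
  "increments": [
    [0,0,0,0,0,0,1],
    [0,0,0,0,0,0,1],
    [0,0,0,0,0,0,1],
    [0,0,-0.035,0,0,0,1],
    [0,0,-0.07,0,0,0,1]
  ]
}}

```text
t: 23.12
eef_pos: [587.0, -26.9, 78.1]
ee_rot: [[-0.994, 0.106, -0.005], [0.106, 0.994, -0.0], [0.005, -0.001, -1.0]]
contact_force: [0.8, 0.6, -0.6]
width: 2.2
```

```bash
python3 -c "
from h import *
im=snapshot('wrist'); show(im,'w23')
";python3 go.py 530,-170,125,-0 475,-317,120,0 
```

```text
t 23.17 pos [592.3 -27.2  85.9] phi -6.1 w 0.5 F [ 2.7 -0.2  4.4]
530,-170,125,-0 -> [ 0.0464 -0.1486 -0.0396] [ 0.   0.4 -6.1] n=3.9 rows
475,-317,120,0 -> [ 0.055 -0.147  0.005] [0. 0. 0.] n=3.8 rows
```

View pics/w23.png

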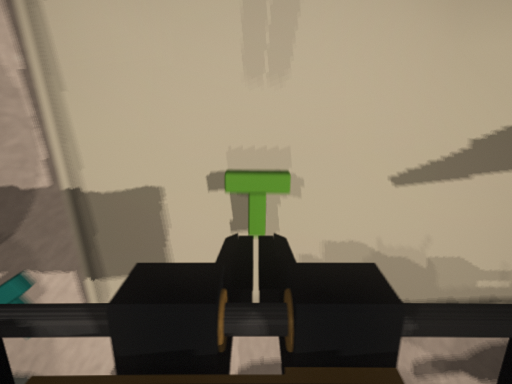

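Request:
{"op": "carry_out", "data": {
  "increments": [
    [0,0,0,0,0,0,0.3],
    [0,0,0,0,0,0,0.3],
    [0,0,0,0,0,0,0.3],
    [0,0,0,0,0,0,0.3],
    [0,0,0,0,0,0,0.3]
  ]
}}

```text
t: 23.58
eef_pos: [588.2, -26.9, 77.9]
ee_rot: [[-0.994, 0.106, -0.002], [0.106, 0.994, -0.0], [0.002, -0.0, -1.0]]
contact_force: [0.7, 1.0, -0.5]
width: 30.1
```

```bash
python3 -c "
from h import *
i=camera_info('wrist'); im=snapshot('wrist'); show(im,'w24')
m=green(im); n,l,s,c=cv2.connectedComponentsWithStats(m)
for k in range(1,n):
  if s[k,4]>300: print(s[k],c[k])
t=snapshot('top'); show(t,'t5',(180,120,420,270),3)
print(i['tvec'],read_state()['eef_pos'])
"; python3 go.py
```

```text
[ 225  167   65   66 2163] [256.59269533 189.46000925]
[ -35.77897798 -553.5342623    63.25244107] [588.49175348 -26.92014119  78.15643734]
t 23.68 pos [588.5 -26.9  78.2] phi -6.1 w 31.2 F [ 0.1 -0.7  0.3]
```

View pics/w24.png

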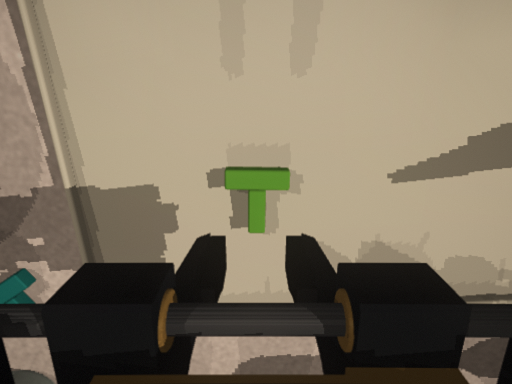

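View pics/t5.png

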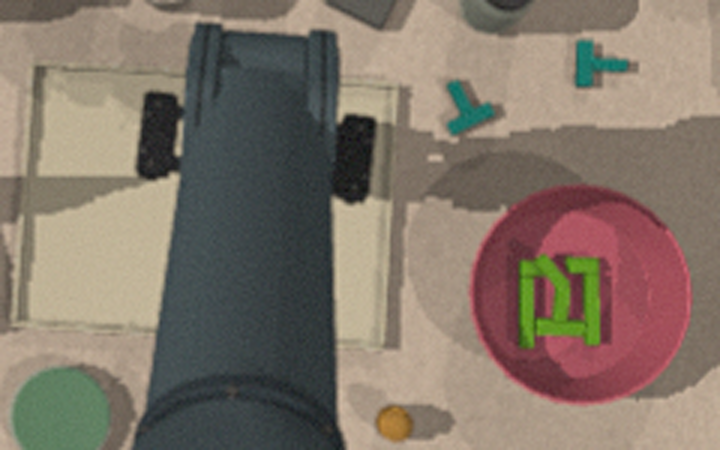

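```bash
python3 -c "
from h import *
print(onz('wrist',[[257,168],[257,190],[257,233]],17))
print(proj('wrist',[[588.2,-26.9,17]]))"
```

```text
[[559.08188377 -22.68608791  17.        ]
 [574.37400069 -24.29794249  17.        ]
 [606.24006552 -27.65728558  17.        ]]
[[255.36396759 209.27157423]]
```

Request:
{"op": "carry_out", "data": {
  "increments": [
    [0,0,0.03,0,0,0,0.3],
    [0,0,0.06,0,0,0,0.3],
    [0,0,0.071,0,0,0,0.3],
    [0,0,0.071,0,0,0,0.3],
    [0,0,0.071,0,0,0,1]
  ]
}}

```text
t: 24.1
eef_pos: [588.8, -27.0, 7.7]
ee_rot: [[-0.994, 0.107, -0.001], [0.107, 0.994, -0.0], [0.001, -0.0, -1.0]]
contact_force: [0.1, -0.1, 0.5]
width: 26.0
```

Request:
{"op": "carry_out", "data": {
  "increments": [
    [0,0,0,0,0,0,1],
    [0,0,0,0,0,0,1],
    [0,0,0,0,0,0,1],
    [0,0,0,0,0,0,1],
    [0,0,0,0,0,0,1]
  ]
}}

```text
t: 24.52
eef_pos: [589.2, -26.9, 8.2]
ee_rot: [[-0.994, 0.106, 0.0], [0.106, 0.994, -0.0], [-0.0, 0.0, -1.0]]
contact_force: [-0.2, 1.2, 2.1]
width: 11.7
```

Request:
{"op": "carry_out", "data": {
  "increments": [
    [0,0,-0.01,0,0,0,1],
    [0,0,-0.04,0,0,0,1],
    [0,0,-0.08,0,0,0,1],
    [0,0,-0.11,0,0,0,1],
    [0,0,-0.11,0,0,0,1]
  ]
}}

```text
t: 24.93
eef_pos: [593.2, -27.2, 124.8]
ee_rot: [[-0.994, 0.107, 0.011], [0.107, 0.994, 0.0], [-0.01, 0.001, -1.0]]
contact_force: [0.3, -0.9, 0.7]
width: 11.7
```

```bash
python3 -c "
from h import *
im=snapshot('wrist'); show(im,'w25')
";python3 go.py 530,-170,125,-0 475,-317,120,0 
```

```text
t 24.98 pos [591.7 -27.1 122. ] phi -6.1 w 11.8 F [-1.1 -0.8 -0.4]
530,-170,125,-0 -> [ 0.0461 -0.1487 -0.0035] [ 0.   0.4 -6.1] n=3.7 rows
475,-317,120,0 -> [ 0.055 -0.147  0.005] [0. 0. 0.] n=3.8 rows
```

View pics/w25.png

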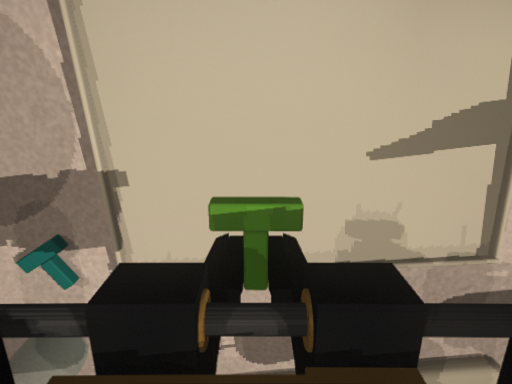

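Request:
{"op": "carry_out", "data": {
  "increments": [
    [0.01,-0.038,0,0,0,-1,1],
    [0.02,-0.075,0,0,0,-2,1],
    [0.03,-0.112,0,0,0,-4,1],
    [0.044,-0.148,0,0,0,-6,1],
    [0.06,-0.186,0,0,0,-6,1]
  ]
}}

```text
t: 25.4
eef_pos: [508.4, -206.3, 117.3]
ee_rot: [[-1.0, -0.001, -0.001], [-0.001, 1.0, 0.001], [0.001, 0.001, -1.0]]
contact_force: [-0.2, 0.1, -0.3]
width: 11.7
```

```bash
python3 go.py 482,-358,115,0 482,-358,28,0 
```

```text
t 25.4 pos [ 508.4 -206.3  117.3] phi 0.1 w 11.7 F [-0.2  0.1 -0.3]
482,-358,115,0 -> [ 0.0265 -0.1516  0.0022] [ 0.  -0.1  0.1] n=3.7 rows
482,-358,28,0 -> [0.    0.    0.087] [0. 0. 0.] n=2.1 rows
```

Request:
{"op": "carry_out", "data": {
  "increments": [
    [0.006,-0.037,0,0,0,0,1],
    [0.012,-0.075,0,0,0,0,1],
    [0.018,-0.112,0,0,0,0,1],
    [0.026,-0.148,0,0,0,0,1],
    [0.026,-0.148,0,0,0,0,1]
  ]
}}

```text
t: 25.82
eef_pos: [478.7, -362.5, 117.6]
ee_rot: [[-1.0, 0.012, -0.002], [0.012, 1.0, -0.005], [0.002, -0.005, -1.0]]
contact_force: [0.0, -1.1, 0.2]
width: 11.6
```

Request:
{"op": "carry_out", "data": {
  "increments": [
    [0,0,0.03,0,0,0,1],
    [0,0,0.07,0,0,0,1],
    [0,0,0.087,0,0,0,1],
    [0,0,0.087,0,0,0,1],
    [0,0,0.087,0,0,0,0.45]
  ]
}}

```text
t: 26.23
eef_pos: [482.3, -352.6, 29.9]
ee_rot: [[-1.0, 0.002, -0.003], [0.002, 1.0, 0.002], [0.003, 0.002, -1.0]]
contact_force: [-0.1, 0.3, 0.2]
width: 16.6
```

Request:
{"op": "carry_out", "data": {
  "increments": [
    [0,0,0,0,0,0,0.45],
    [0,0,0,0,0,0,0.45],
    [0,0,-0.04,0,0,0,0.45],
    [0,0,-0.08,0,0,0,0.45],
    [0,0,-0.12,0,0,0,0.45]
  ]
}}

```text
t: 26.65
eef_pos: [483.3, -353.5, 153.6]
ee_rot: [[-1.0, 0.002, 0.001], [0.002, 1.0, -0.001], [-0.001, -0.001, -1.0]]
contact_force: [0.9, -0.4, 0.2]
width: 24.3
```

Request:
{"op": "carry_out", "data": {
  "increments": [
    [0,0.03,0,0,0,0,0.45],
    [0,0.07,0,0,0,0,0.45],
    [0,0.11,0,0,0,0,0.45],
    [0,0.15,0,0,0,0,0.45],
    [0,0.19,0,0,0,0,0.45]
  ]
}}

```text
t: 27.07
eef_pos: [484.2, -162.0, 152.8]
ee_rot: [[-1.0, 0.002, 0.003], [0.002, 1.0, -0.001], [-0.003, -0.001, -1.0]]
contact_force: [1.1, 0.1, -0.1]
width: 24.4
```

```bash
python3 -c "
from h import *
im=snapshot('wrist'); show(im,'w26')
t=snapshot('top'); show(t,'t6',(60,120,420,270),2);show(t,'t6b',(330,170,420,260),6)
";python3 go.py  
```

```text
t 27.17 pos [ 484.8 -156.   152.3] phi 0.5 w 24.5 F [-0.2  0.3  0.3]
```

View pics/t6.png

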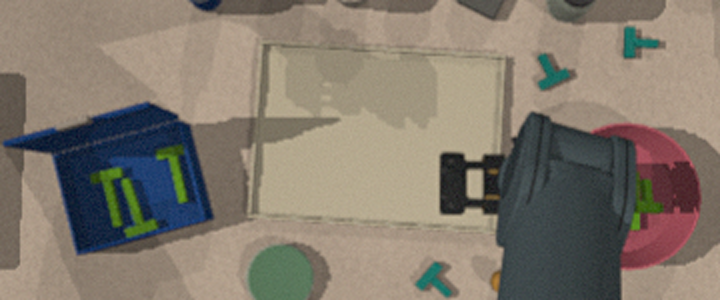

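View pics/w26.png

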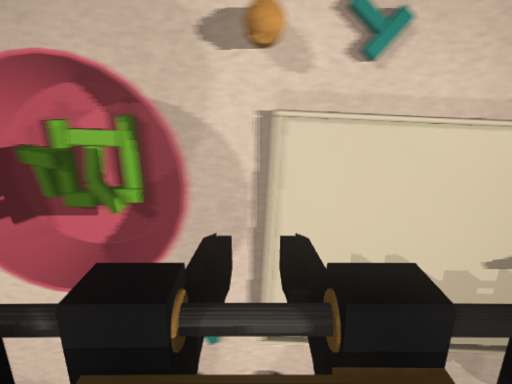

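```bash
python3 go.py 500,100,260,15 584.5,375.3,250,15  584.5,375.3,175,15 
```

```text
t 27.17 pos [ 484.8 -156.   152.3] phi 0.5 w 24.5 F [-0.2  0.3  0.3]
500,100,260,15 -> [-0.0174  0.2562 -0.1068] [  0.2   0.1 -14.5] n=6.7 rows
584.5,375.3,250,15 -> [-0.1529  0.244   0.01  ] [0. 0. 0.] n=6.9 rows
584.5,375.3,175,15 -> [0.    0.    0.075] [0. 0. 0.] n=1.8 rows
```

View pics/t6b.png

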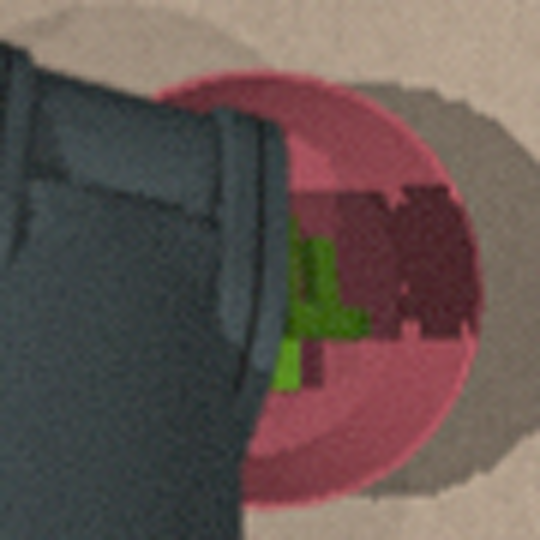

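Request:
{"op": "carry_out", "data": {
  "increments": [
    [0,0.02,-0.03,0,0,-3,1],
    [0,0.05,-0.055,0,0,-6,1],
    [-0.005,0.085,-0.08,0,0,-9,1],
    [-0.01,0.12,-0.1,0,0,-12,1],
    [-0.015,0.16,-0.107,0,0,-14.5,1]
  ]
}}

```text
t: 27.58
eef_pos: [501.1, -3.7, 262.7]
ee_rot: [[-0.969, -0.248, 0.008], [-0.248, 0.969, -0.001], [-0.007, -0.002, -1.0]]
contact_force: [0.8, -0.1, 0.1]
width: 0.3
```

```bash
python3 go.py 584.5,375.3,260,15 
```

```text
t 27.58 pos [501.1  -3.7 262.7] phi 14.4 w 0.3 F [ 0.8 -0.1  0.1]
584.5,375.3,260,15 -> [-0.1747  0.3465  0.0032] [-0.1  0.4 -0.6] n=9.3 rows
```

Request:
{"op": "carry_out", "data": {
  "increments": [
    [-0.015,0.03,0,0,0,0,1],
    [-0.035,0.067,0,0,0,-0.6,1],
    [-0.053,0.104,0,0,0,-0.6,1],
    [-0.072,0.14,0,0,0,-0.6,1],
    [-0.09,0.175,0,0,0,-0.6,1]
  ]
}}

```text
t: 28.0
eef_pos: [543.6, 190.0, 259.7]
ee_rot: [[-0.966, -0.258, 0.003], [-0.258, 0.966, 0.001], [-0.003, -0.0, -1.0]]
contact_force: [0.7, 0.2, -0.2]
width: 0.5
```

Request:
{"op": "carry_out", "data": {
  "increments": [
    [-0.017,0.035,0,0,0,0,1],
    [-0.035,0.07,0,0,0,0,1],
    [-0.053,0.105,0,0,0,0,1],
    [-0.07,0.14,0,0,0,0,1],
    [-0.08,0.165,0,0,0,0,1]
  ]
}}

```text
t: 28.42
eef_pos: [577.9, 371.9, 259.4]
ee_rot: [[-0.966, -0.26, 0.002], [-0.26, 0.966, 0.002], [-0.003, 0.002, -1.0]]
contact_force: [-1.3, -0.5, -0.9]
width: 0.3
```

```bash
python3 -c "
from h import *
im=snapshot('wrist'); show(im,'w27')
t=snapshot('scene'); show(t,'s7')
";python3 go.py 584.5,375.3,250,15 584.5,375.3,175,15 
```

```text
t 28.52 pos [576.1 374.4 258.8] phi 15.3 w 0.4 F [-0.3 -0.  -0. ]
584.5,375.3,250,15 -> [-0.0083 -0.0014  0.0088] [0.2 0.1 0.3] n=0.3 rows
584.5,375.3,175,15 -> [0.    0.    0.075] [0. 0. 0.] n=1.8 rows
```

View pics/s7.png

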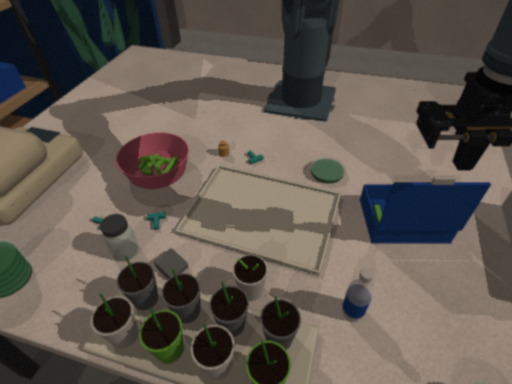

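View pics/w27.png

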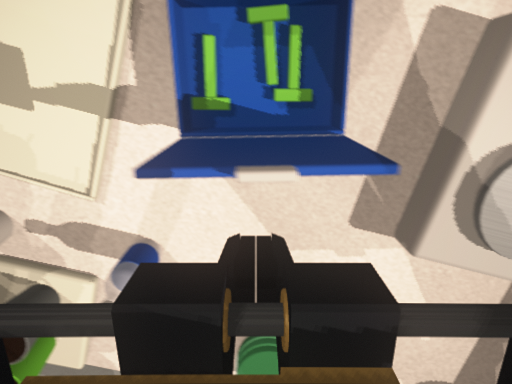

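Request:
{"op": "carry_out", "data": {
  "increments": [
    [-0.006,0,0.01,0,0,0,1],
    [-0.006,0,0.03,0,0,0,1],
    [-0.006,0,0.055,0,0,0,1],
    [-0.006,0,0.086,0,0,0,1],
    [-0.006,0,0.086,0,0,0,1]
  ]
}}

```text
t: 28.93
eef_pos: [581.2, 365.1, 166.0]
ee_rot: [[-0.967, -0.256, -0.007], [-0.256, 0.967, -0.007], [0.009, -0.005, -1.0]]
contact_force: [-1.2, -0.8, -1.0]
width: 0.1
```

```bash
python3 - <<'E'
from h import *
s=read_state(); p=s['eef_pos']; c=np.array([478.3,346.8]);t=np.radians(15);ex=np.array([np.cos(t),np.sin(t)]);ey=np.array([-np.sin(t),np.cos(t)])
x0=(p[:2]-c)@ex; print(p.round(1),x0.round(1),((p[:2]-c)@ey).round(1),s['contact_force'].round(1))
for th in (90,85,80,75,70,65,60,55,50,45,40,35,30,25,20,15,10,5,0):
    a=np.radians(th); x=70+8*np.sin(a)-115*np.cos(a)+9; z=55.5+8*np.cos(a)+115*np.sin(a); print(th,'tx %.3f tz %.3f'%((x0-x)/1000,(p[2]-z)/1000))
im=snapshot('wrist'); show(im,'w28'); t=snapshot('scene'); show(t,'s8',(350,20,512,270),3)
E
```

```text
[581.2 365.1 166. ] 104.2 -9.0 [-1.2 -0.8 -1. ]
90 tx 0.017 tz -0.004
85 tx 0.027 tz -0.005
80 tx 0.037 tz -0.004
75 tx 0.047 tz -0.003
70 tx 0.057 tz -0.000
65 tx 0.067 tz 0.003
60 tx 0.076 tz 0.007
55 tx 0.085 tz 0.012
50 tx 0.093 tz 0.017
45 tx 0.101 tz 0.024
40 tx 0.108 tz 0.030
35 tx 0.115 tz 0.038
30 tx 0.121 tz 0.046
25 tx 0.126 tz 0.055
20 tx 0.130 tz 0.064
15 tx 0.134 tz 0.073
10 tx 0.137 tz 0.083
5 tx 0.139 tz 0.093
0 tx 0.140 tz 0.103
```

View pics/w28.png

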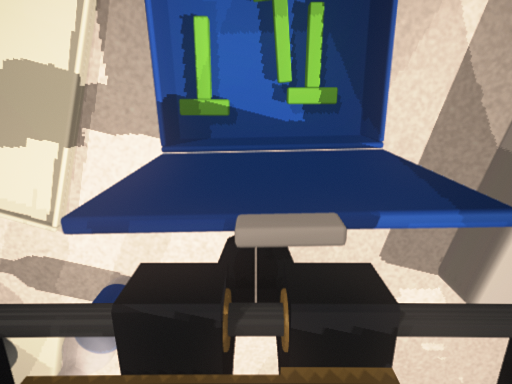

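View pics/s8.png

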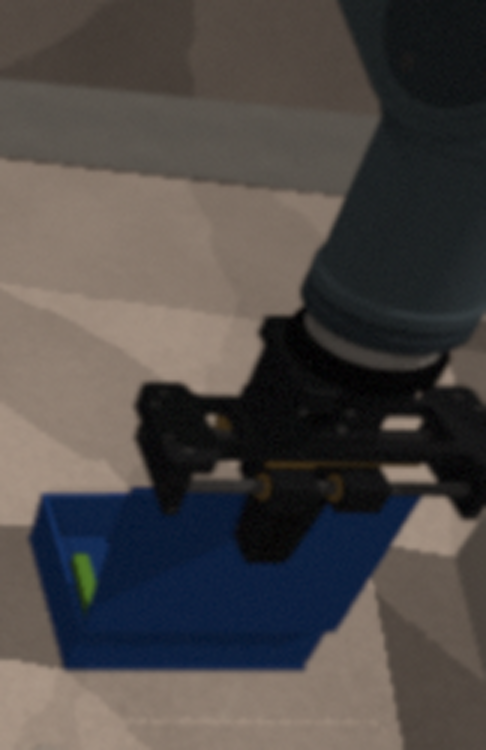

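Request:
{"op": "carry_out", "data": {
  "increments": [
    [0.008,0,-0.002,0,0,0,1],
    [0.016,0,-0.004,0,0,0,1],
    [0.024,0,-0.005,0,0,0,1],
    [0.032,0,-0.005,0,0,0,1],
    [0.04,0,-0.004,0,0,0,1]
  ]
}}

```text
t: 29.45
eef_pos: [544.4, 359.9, 177.6]
ee_rot: [[-0.966, -0.259, 0.003], [-0.259, 0.966, 0.001], [-0.003, 0.001, -1.0]]
contact_force: [1.6, -0.2, 1.3]
width: 0.4
```

```bash
cat > lid.py <<'E'
from h import *
import sys
n=sys.argv[1]
im=snapshot('wrist'); show(im,'w'+n); t=snapshot('scene'); show(t,'s'+n,(330,40,512,270),3)
s=read_state(); p=s['eef_pos']; c=np.array([478.3,346.8]);t=np.radians(15);ex=np.array([np.cos(t),np.sin(t)]);ey=np.array([-np.sin(t),np.cos(t)])
x0=(p[:2]-c)@ex; print(p.round(1),'xc',x0.round(1),'F',s['contact_force'].round(1))
for th in (80,75,70,65,60,55,50,45,40,35,30,25,20,15,10,5,0):
    a=np.radians(th); x=70+8*np.sin(a)-115*np.cos(a)+9; z=55.5+8*np.cos(a)+115*np.sin(a); print(th,'tx %.3f tz %.3f'%((x0-x)/1000,(p[2]-z)/1000),end=' | ')
E
python3 lid.py 9
```

```text
[542.9 359.8 176.5] xc 65.8 F [ 0.4 -0.1  0.2]
80 tx -0.001 tz 0.006 | 75 tx 0.009 tz 0.008 | 70 tx 0.019 tz 0.010 | 65 tx 0.028 tz 0.013 | 60 tx 0.037 tz 0.017 | 55 tx 0.046 tz 0.022 | 50 tx 0.055 tz 0.028 | 45 tx 0.062 tz 0.034 | 40 tx 0.070 tz 0.041 | 35 tx 0.076 tz 0.049 | 30 tx 0.082 tz 0.057 | 25 tx 0.088 tz 0.065 | 20 tx 0.092 tz 0.074 | 15 tx 0.096 tz 0.084 | 10 tx 0.099 tz 0.093 | 5 tx 0.101 tz 0.103 | 0 tx 0.102 tz 0.113 |
```

View pics/w9.png

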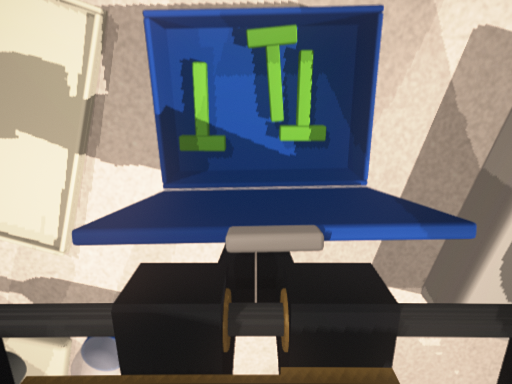

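View pics/s9.png

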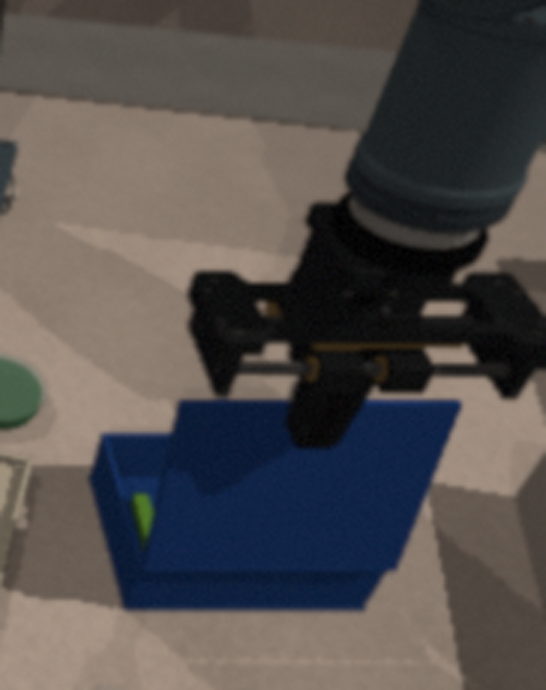

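Request:
{"op": "carry_out", "data": {
  "increments": [
    [0.008,0,0.003,0,0,0,1],
    [0.016,0,0.005,0,0,0,1],
    [0.025,0,0.008,0,0,0,1],
    [0.034,0,0.012,0,0,0,1],
    [0.043,0,0.017,0,0,0,1]
  ]
}}

```text
t: 29.97
eef_pos: [502.0, 348.3, 158.7]
ee_rot: [[-0.966, -0.259, -0.0], [-0.259, 0.966, -0.0], [0.0, -0.0, -1.0]]
contact_force: [1.4, -0.2, 0.9]
width: 0.3
```

```bash
python3 lid.py 30
```

```text
[500.4 347.9 157.8] xc 21.7 F [0.2 0.5 0.6]
80 tx -0.045 tz -0.012 | 75 tx -0.035 tz -0.011 | 70 tx -0.026 tz -0.009 | 65 tx -0.016 tz -0.005 | 60 tx -0.007 tz -0.001 | 55 tx 0.002 tz 0.003 | 50 tx 0.010 tz 0.009 | 45 tx 0.018 tz 0.015 | 40 tx 0.026 tz 0.022 | 35 tx 0.032 tz 0.030 | 30 tx 0.038 tz 0.038 | 25 tx 0.044 tz 0.046 | 20 tx 0.048 tz 0.055 | 15 tx 0.052 tz 0.065 | 10 tx 0.055 tz 0.074 | 5 tx 0.057 tz 0.084 | 0 tx 0.058 tz 0.094 |
```

View pics/s30.png

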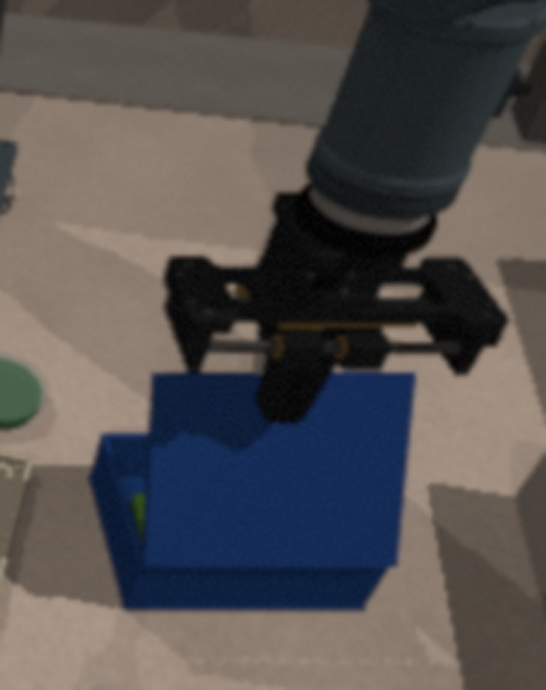

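Request:
{"op": "carry_out", "data": {
  "increments": [
    [0.007,0,0.006,0,0,0,1],
    [0.014,0,0.012,0,0,0,1],
    [0.021,0,0.018,0,0,0,1],
    [0.027,0,0.024,0,0,0,1],
    [0.033,0,0.031,0,0,0,1]
  ]
}}

```text
t: 30.48
eef_pos: [470.4, 339.7, 127.3]
ee_rot: [[-0.966, -0.259, -0.0], [-0.259, 0.966, -0.0], [0.0, -0.0, -1.0]]
contact_force: [0.8, -0.9, 0.3]
width: 0.4
```

```bash
python3 lid.py 31
```

```text
[469.  339.3 126.4] xc -10.9 F [-0.  -0.4  0.5]
80 tx -0.078 tz -0.044 | 75 tx -0.068 tz -0.042 | 70 tx -0.058 tz -0.040 | 65 tx -0.049 tz -0.037 | 60 tx -0.039 tz -0.033 | 55 tx -0.031 tz -0.028 | 50 tx -0.022 tz -0.022 | 45 tx -0.014 tz -0.016 | 40 tx -0.007 tz -0.009 | 35 tx -0.000 tz -0.002 | 30 tx 0.006 tz 0.006 | 25 tx 0.011 tz 0.015 | 20 tx 0.015 tz 0.024 | 15 tx 0.019 tz 0.033 | 10 tx 0.022 tz 0.043 | 5 tx 0.024 tz 0.053 | 0 tx 0.025 tz 0.063 |
```

View pics/s31.png

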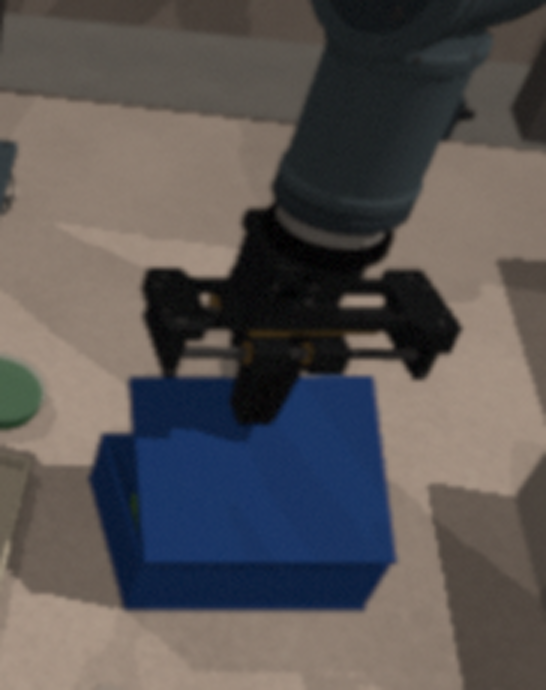

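Request:
{"op": "carry_out", "data": {
  "increments": [
    [0.004,0,0.007,0,0,0,1],
    [0.008,0,0.014,0,0,0,1],
    [0.012,0,0.021,0,0,0,1],
    [0.016,0,0.028,0,0,0,1],
    [0.019,0,0.035,0,0,0,1]
  ]
}}

```text
t: 31.0
eef_pos: [452.2, 335.0, 92.1]
ee_rot: [[-0.966, -0.259, -0.0], [-0.259, 0.966, -0.0], [0.0, -0.0, -1.0]]
contact_force: [-0.1, 0.5, 0.5]
width: 0.4
```

Request:
{"op": "carry_out", "data": {
  "increments": [
    [0.002,0,0.005,0,0,0,1],
    [0.003,0,0.01,0,0,0,1],
    [0.004,0,0.015,0,0,0,1],
    [0.005,0,0.02,0,0,0,1],
    [0.005,0,0.022,0,0,0,1]
  ]
}}

```text
t: 31.42
eef_pos: [447.4, 333.7, 70.1]
ee_rot: [[-0.966, -0.259, -0.001], [-0.259, 0.966, -0.001], [0.001, -0.0, -1.0]]
contact_force: [-1.1, 0.2, 0.2]
width: 0.3
```

```bash
python3 lid.py 32
```

```text
[447.7 333.7  70.5] xc -33.0 F [ 0.3 -0.3  0.6]
80 tx -0.100 tz -0.100 | 75 tx -0.090 tz -0.098 | 70 tx -0.080 tz -0.096 | 65 tx -0.071 tz -0.093 | 60 tx -0.061 tz -0.089 | 55 tx -0.053 tz -0.084 | 50 tx -0.044 tz -0.078 | 45 tx -0.036 tz -0.072 | 40 tx -0.029 tz -0.065 | 35 tx -0.022 tz -0.058 | 30 tx -0.016 tz -0.049 | 25 tx -0.011 tz -0.041 | 20 tx -0.007 tz -0.032 | 15 tx -0.003 tz -0.022 | 10 tx -0.000 tz -0.013 | 5 tx 0.002 tz -0.003 | 0 tx 0.003 tz 0.007 |
```

View pics/s32.png

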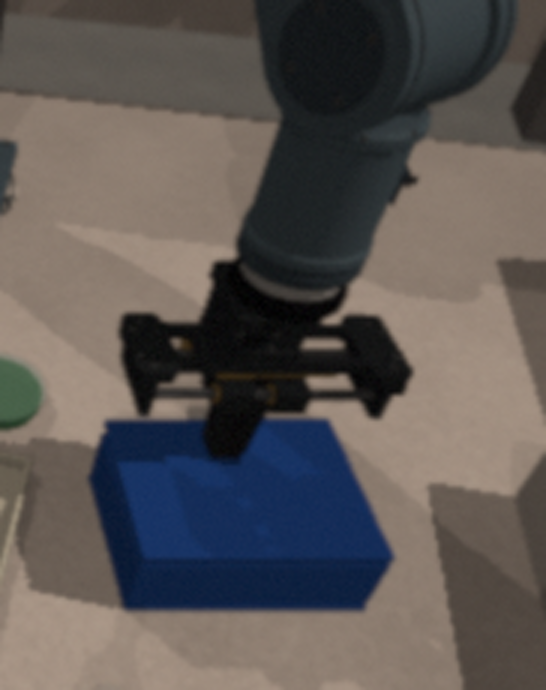

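Nearly shut. Lower slowly until a resisting force shows.

Request:
{"op": "carry_out", "data": {
  "increments": [
    [0,0,0.002,0,0,0,1],
    [0,0,0.004,0,0,0,1],
    [0,0,0.006,0,0,0,1],
    [0,0,0.007,0,0,0,1],
    [0,0,0.007,0,0,0,1]
  ]
}}

```text
t: 31.93
eef_pos: [447.9, 333.9, 64.0]
ee_rot: [[-0.966, -0.259, 0.0], [-0.259, 0.966, 0.0], [-0.0, 0.0, -1.0]]
contact_force: [-0.2, 0.3, -0.6]
width: 0.4
```

Request:
{"op": "carry_out", "data": {
  "increments": [
    [0,0,0.001,0,0,0,1],
    [0,0,0.002,0,0,0,1],
    [0,0,0.002,0,0,0,1],
    [0,0,0.002,0,0,0,1],
    [0,0,0.002,0,0,0,1]
  ]
}}

```text
t: 32.35
eef_pos: [447.9, 334.0, 63.7]
ee_rot: [[-0.966, -0.259, 0.0], [-0.259, 0.966, -0.0], [-0.0, -0.0, -1.0]]
contact_force: [-6.0, -3.2, 20.6]
width: 0.2
```

Request:
{"op": "carry_out", "data": {
  "increments": [
    [0,0,0,0,0,0,1],
    [0,0,-0.01,0,0,0,1],
    [0,0,-0.04,0,0,0,1],
    [0,0,-0.08,0,0,0,1],
    [0,0,-0.11,0,0,0,1]
  ]
}}

```text
t: 32.77
eef_pos: [448.1, 334.0, 174.2]
ee_rot: [[-0.966, -0.259, 0.001], [-0.259, 0.966, 0.001], [-0.001, 0.0, -1.0]]
contact_force: [1.1, 0.3, 0.1]
width: 0.6
```

Request:
{"op": "carry_out", "data": {
  "increments": [
    [0,-0.03,-0.01,0,0,0,1],
    [0,-0.065,-0.02,0,0,0,1],
    [0,-0.1,-0.03,0,0,0,1],
    [0,-0.135,-0.03,0,0,0,1],
    [0,-0.165,-0.03,0,0,0,1]
  ]
}}

```text
t: 33.18
eef_pos: [491.5, 172.1, 202.9]
ee_rot: [[-0.966, -0.257, 0.002], [-0.257, 0.966, 0.0], [-0.002, -0.0, -1.0]]
contact_force: [0.4, -0.4, 0.1]
width: 0.4
```

Request:
{"op": "carry_out", "data": {
  "increments": [
    [0,-0.03,0,0,0,0,1],
    [0,-0.05,0,0,0,0,1],
    [0,-0.06,0,0,0,0,1],
    [0,-0.06,0,0,0,0,1],
    [0,-0.06,0,0,0,0,1]
  ]
}}

```text
t: 33.6
eef_pos: [505.9, 117.3, 202.0]
ee_rot: [[-0.966, -0.259, -0.0], [-0.259, 0.966, 0.001], [-0.0, 0.001, -1.0]]
contact_force: [-0.6, -0.1, -0.5]
width: 0.4
```

```bash
python3 -c "
from h import *
t=snapshot('scene'); show(t,'s40',(90,100,512,270),1);show(t,'s40a',(100,120,200,195),6);show(t,'s40b',(330,140,500,260),4)
t=snapshot('top'); show(t,'t40',(50,90,430,290),2);show(t,'t40b',(330,170,420,260),6)
";python3 go.py  
```

```text
t 33.7 pos [505.6 118.5 201.9] phi 15.1 w 0.9 F [ 0.9  0.5 -0.3]
```

View pics/t40.png

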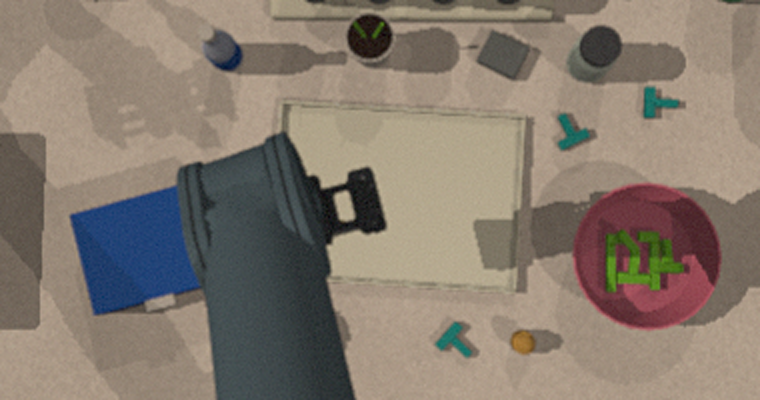

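View pics/t40b.png

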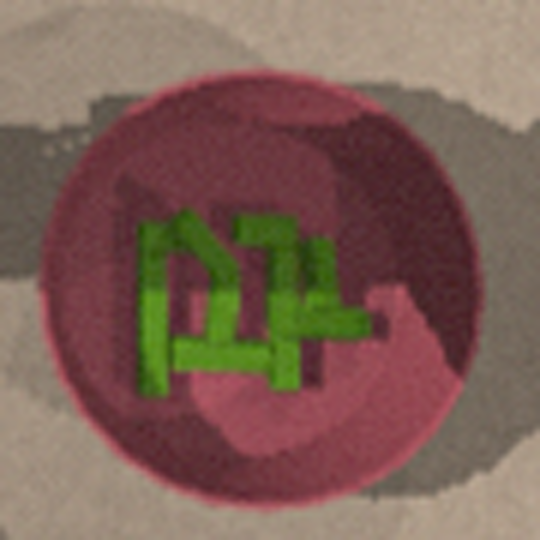

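View pics/s40b.png

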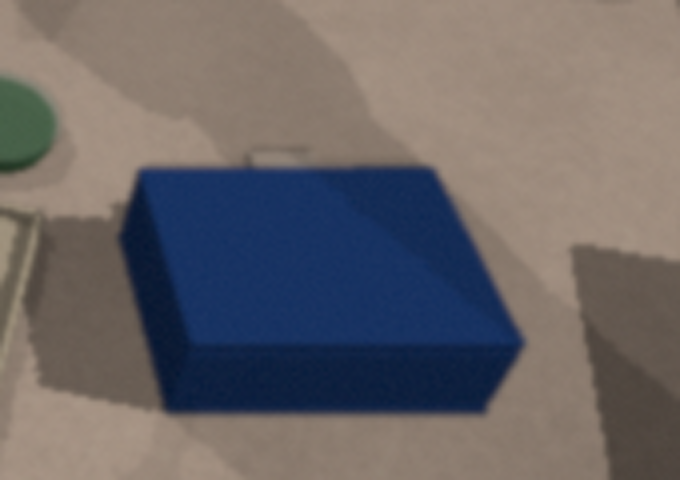

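View pics/s40a.png

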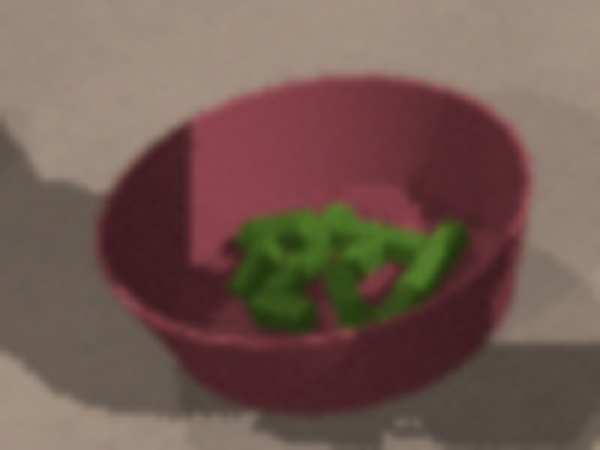

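```bash
python3 -c "
from bench import *
print(sign_off())"
```

```text
the job is handed in; nothing more can be done
None
```

I sorted the batch and shut the lid, then handed the job in at about 34 s on the robot clock. The sign-off gives no verdict.

- **What was there:** the tray held seven green stakes, three sound Ts and four faulty (one short, two with one head arm missing, one bent). The sound ones went into the blue case and the faulty ones into the pink basin. I left the turquoise look-alikes alone.
- **Lid:** I eased it down with the closed fingertips in steps of about 5 degrees. It met firm resistance of about 20 N at 63.7 mm, against 63.5 mm expected for fully shut.
- **Last checks:** the final pictures show the tray empty and all four faulty stakes well inside the basin. The lid looks flush on the case, and the arm is clear at about 200 mm. I looked into the case just before closing, and all three stakes lay inside. The bystanders look where they were, but I did not measure their positions again.
- **What went wrong:** the first pick of the short stake came up empty. It had not moved, so I think the grip slackened, and the second pick held. One faulty stake rests partly on another in the basin, below the rim.

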